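# Gauge the marked roller to the ratchet's click, then stack the batch

### The arm

A 6-joint arm with a two-finger parallel gripper is mounted at the origin on a cart in front of the work surface, level with it; the furniture and walls round the work are solid. World frame = base frame: x ahead of the robot, y to its left, z up, the work surface at z = 0. Lengths are in m, angles in rad, forces in N, time in s.
With the tool pointing down it reaches from about 0.25 to 0.85 m from the base axis. Payload 12.5 kg.
Tool frame: the origin (TCP) lies at the centre of the arm's flange, where the gripper is bolted on; the fingertips stand 186 mm ahead of it and the grasp point (between the pads) lies 167 mm ahead of it; z points along the fingers, y is the direction in which the jaws open and shut (so a half turn about z gives the same grasp; the last joint's range is limited). The gripper opens to 93 mm and grips with 3 to 60 N. Pads are 15 mm wide; open, the fingers measure 128 mm over their backs; the gripper's body (75 mm by 188 mm) begins 65 mm behind the grasp point.
Start: joints at [-1.256, 0.351, 1.652, -0, 1.139, -0.085], TCP at [0.214, -0.507, 0.405] pointing down, gripper open.
Joint ranges: [-2.75, 2.75], [-0.79, 2.1], [0.01, 2.65], [-1.57, 4.71], [0.07, 3.14], [-2.87, 2.87]. Speed limits (rad/s): [2.22, 2.22, 2.79, 3.14, 3.14, 3.14].

### API

Orientations are given as a unit quaternion [w, x, y, z].
In Python, from workcell import robot gives the robot as it stands.
- The arm moves only by the tool step_arm, never from a script. Its arguments are lists of equal length, an entry for each row: "turn": the turn, a rotation vector about the tool's x, y, z in degrees, a list of three; "offset": the shift along the tool's x, y, z in cm, a list of three; "gripper": the finger opening in cm, from 0 to 9.3. A call has 1 to 12 rows; each row shifts and turns the commanded pose from where the row before left it, along the tool's axes as they then stand; what a row does not reach is not made up. A row lasts 1/10 s, in which the tool goes at most 50 mm and 8.59 degrees, less where a joint would pass 70% of its speed; a pose out of reach is approached as far as the arm can. A call is refused whole if a number of a shift passes 5 or a number of a turn 8.59, either way. A call with a gripper value outside its range is refused whole. The fingers move at their own pace and stop on an object; "grip_force" is the grip in N (left out, the last holds). Time passes only in rows, so rows that do not move let the fingers close. It gives the time, the measured TCP pose, the force and the opening at its end, in the units of the state.
- robot.get_obs(): the state, without advancing time (a new reading comes with each control period).
- robot.camera(name): name is "side" or "top"; returns a dict with "img" (420x560x3 uint8, red, green, blue), "mtx" (3x3 intrinsics, pixels), "rvec" (rotation vector, rad) and "tvec" (3), from world to camera coordinates, as OpenCV has them. Camera axes: x right, y down, z forward; pixel columns grow to the right and rows downward; lengths in m; the calibration is good to about 2 mm. A picture is of the moment at which its call begins. There is no depth.
- robot.finish_job(): hands the job in, once; it reports no verdict.
Trained networks look in a picture, given as the dict that the camera call returned (one of the last four; its "shot" number tells which), for a name from the list of things; names that differ only in an ending like _2 or _b are one class to them, and where a whole thing is asked for, a point or a joint stands for the part that bears it (a point fixed in the world has none). Each returns a list of dicts, best first, with "score" (0 to 1); they miss things now and then, are a little off and sometimes report something else, mostly with a low value. They report only what shows in the picture. A call takes as long as a camera call.
- robot.regions_of(picture, target): "mask" (420x560 bool, what is visible of it) and "extent" ([left, top, right, bottom] in pixels, round what is visible of it).
- robot.place_of(picture, target): "centre" ([column, row] in pixels: a listed point, or the origin of a listed thing).
The state is a dict: "t": time; "joint_positions": joint angles; "dq": joint speeds; "joint_torque": joint torques, N m; "ee_pos": TCP position; "eef_rot": TCP orientation; "ft_force": force on the tool from outside, world axes, zero at the start; "wrist_torque": the same for the moment, N m; "finger_gap": finger opening in m.
Only numpy, scipy, OpenCV 4.12 (cv2) and the standard library are available. Lean on these libraries where they do the work, as an engineer would, in place of code of your own. Each camera call takes 0.05 s, during which the arm holds its last target.

### The job

Check the sample of this batch of feed rollers, the one with the red waist: lower it into the V-blocks of the bench gauge, push the carriage fully in and turn the ratchet cap clockwise until its clutch has clicked over at least three times, then wind the spindle back up well clear of it. Stack the whole batch as a pyramid in the notched rack, the plain rollers first with any that find no notch laid in the gaps above, and the gauged sample on top in a gap between two rollers; let every roller lie still and square in its place.

Things in the scene. Friction and masses are not known exactly. Their poses are not given: they have to be found in the camera images.
- sample: the sample roller: two amber urethane-tyred lands of 36 mm diameter, 32 mm long, joined by a slim red waist of 16 mm diameter, 40 mm long; 104 mm long in all, about 200 g, red discs on its ends. Origin at its middle, on its axis; x runs along the roller. Starts in a notch of the tray; rolls easily on a flat surface (its axis then 18 mm up). Take it by the waist from above
- roller_1: a plain roller of the batch: as the sample, but with a bare metal waist and ends. Origin at its middle, on its axis; x along the roller. 2 to 4 plain rollers are present
- roller_2: a plain roller, as roller_1; may be absent
- roller_3: a plain roller, as roller_1; may be absent
- roller_4: a plain roller, as roller_1; if present, it starts in the middle notch of the rack
- gauge: bench gauge, fixed: bed 285 x 96 mm, green column and arm carrying an upright measuring head. Origin on the table under the middle of the carriage's home place; x along the slide towards the column (the way in). In its frame (mm) the head's axis is at x 36, y 0; the column at x 75 to 99, up to z 118; the arm at x 20 to 90, z 92 to 118; the thimble ends at z 175, the ratchet cap at z 200
- carriage (a joint): the sliding V-carriage, m: 0 pulled out, 0.08 fully in against its stop, with the far land of a seated roller under the spindle. Stays where left; sliding takes about 2 N. Starts between 0 and 0.02; up to about 0.03 the head is clear of a gripper (half width 40 mm) over the waist of a seated roller
- v_seat (a point): on the carriage: where the middle of a seated roller lies, on its axis, 56 mm above the table. The roller lies along the gauge's x axis in two 90 degree V-blocks, one under the middle of each land (26 mm long, 58 mm wide, top 6 mm below the roller's axis); between them is open space for fingers down to the carriage plate, 25 mm above the table
- handle (a point): on the carriage: grip point of its handle, an upright black knob of 18 mm diameter from z = 50 to 80 mm, 84 mm from v_seat on the side away from the column; this point is at z = 68 mm
- cap_grip (a point): on the axis of the ratchet cap (upright, knurled, dark, 22 mm diameter, z = 176 to 200 mm), at z = 190 mm; does not move as the cap turns. Take the cap from above, turn it about the vertical; clockwise from above drives the spindle down. The thimble below it is 20 mm in diameter
- thimble (a joint): turn of the thimble and its screw, rad, growing clockwise from above: 0 with the spindle fully up, its tip 5 mm above a seated roller. Lowers the spindle by 8 mm a turn, so it meets a seated roller near 3.9 rad and the clutch slips near 4.4. Starts between 0 and 1; turns with the cap as long as the clutch holds
- ratchet (a joint): slip of the ratchet cap over the thimble, rad, 0 at the start. The clutch between them drives the thimble both ways but slips at 0.022 N m: once the spindle presses on the roller with some 12 N, the cap turns on alone clockwise and this grows; a click is 0.2 rad of it. Turned back, the cap takes the thimble with it
- spindle: the steel spindle below the arm, flat tip of 11 mm diameter; origin at the centre of the tip; moves straight up and down
- tray: grey delivery tray, fixed, 292 x 150 mm. Origin on the table under its middle; x runs across its four 90 degree notches at x = -112.5, -37.5, 37.5, 112.5 mm. A roller lies in a notch along the tray's y, its axis 39.5 mm above the table, its lands on two rails (y = -36 and 36 mm, 14 mm thick, 35 mm high); between the rails is open space for fingers down to the floor, 8 mm above the table
- rack: wooden stacking rack, fixed, 156 x 98 mm, rails as the tray's. Origin on the table under its middle; x runs across its three notches at x = -44, 0, 44 mm. A roller lies along y with its middle at y = 0; axis height 39.5 mm in a notch, 68 mm when saddled between two of those (x = -22 or 22 mm). Stakes at x = -72 and 72 mm on both rails reach 87 mm; between the rails is open space, as in the tray
- glue: a squeeze bottle of wood glue, 55 mm diameter, 160 mm tall, origin under its middle, z up; a bystander

How it is judged:
By the outcome, as a careful person would: the job done as asked, in the order asked, and still so for the second after the job is handed in, with the robot touching nothing.
Of roller_1, roller_2, roller_3, roller_4 only 2 to 4 are there at a start; the rules pass over those that are not, and their reading is None.
At some moment in a run one of roller_1, roller_2, roller_3, roller_4 may be knocked a few centimetres aside while the robot is not near it.
Once in a run the grip may slacken for a moment while it holds something.
It also fails if it takes over 210 s, if anything falls off the work surface, if the arm or the gripper's body presses on something with over 40 N, if the wrist force passes 120 N, or if a joint passes its speed limit or range.

## Working session

There is one attempt and no reset: what is moved stays moved. The work goes in short steps, Python scripts to look and compute and a tool call to move; the robot and the scene stay as the last step left them, time stands still between calls to the robot, and variables do not carry over. Pictures are saved under pics/ and viewed, and the job is handed in when it is done.

Besides the shell and the picture viewer there is one more tool, called after "Emit:" as a command line: name --argument value ..., lists and objects as JSON in quotes. step_arm: Moves the arm, as the interface text tells. Its arguments: {"type":"object","properties":{"turn":{"type":"array"},"offset":{"type":"array"},"gripper":{"type":"array"},"grip_force":{"type":"number"}},"required":["turn","offset","gripper"]}

```bash
ls; mkdir -p pics; cat > h.py <<'E'
import numpy as np, cv2
from workcell import robot
from scipy.spatial.transform import Rotation as R
def save(p,name): cv2.imwrite('pics/%s.png'%name, p['img'][:,:,::-1])
def ray(p,uv):
    Rm=cv2.Rodrigues(np.array(p['rvec'],float))[0]; t=np.array(p['tvec'],float).ravel()
    d=Rm.T@np.linalg.inv(np.array(p['mtx']))@np.array([uv[0],uv[1],1.]); return -Rm.T@t,d
def atz(p,uv,z):
    o,d=ray(p,uv); return o+d*(z-o[2])/d[2]
def proj(p,X):
    return cv2.projectPoints(np.array(X,float).reshape(-1,3),np.array(p['rvec'],float),np.array(p['tvec'],float),np.array(p['mtx'],float),None)[0].reshape(-1,2)
def st():
    o=robot.get_obs(); q=o['eef_rot']; r=R.from_quat([q[1],q[2],q[3],q[0]])
    print('t',round(o['t'],2),'pos',np.round(o['ee_pos'],4),'gap',round(o['finger_gap'],4),'F',np.round(o['ft_force'],1)); print(np.round(r.as_matrix(),3)); print('q',np.round(o['joint_positions'],2))
    return o,r
E
python3 - <<'E'
from h import *
st()
for c in ['top','side']:
    p=robot.camera(c); save(p,c+'0')
    o,d=ray(p,(280,210)); print(c,o,d)
    for n,z in [('sample',.0395),('roller_1',.0395),('gauge',0),('v_seat',.056),('handle',.068),('cap_grip',.19),('tray',0),('rack',0),('glue',0),('spindle',.08)]:
        for r in robot.place_of(p,n): print(n,round(r['score'],2),np.round(r['centre'],1),np.round(atz(p,r['centre'],z),4))
E
```

```text
pics
t 0.0 pos [ 0.2141 -0.5065  0.4042] gap 0.093 F [ 0.5  0.2 -0.5]
[[ 0.921  0.389 -0.   ]
 [ 0.389 -0.921  0.001]
 [ 0.    -0.001 -1.   ]]
q [-1.26  0.35  1.65 -0.    1.14 -0.08]
top [ 0.17172565 -0.07929545  1.65667319] [ 0.21183318 -0.02041361 -0.97725337]
sample 0.83 [321.5 234. ] [ 0.443  -0.2419  0.0395]
sample 0.55 [165.5 220. ] [0.4958 0.2492 0.0395]
roller_1 0.78 [317.7 209. ] [ 0.5236 -0.2327  0.0395]
roller_1 0.57 [321.3 187.9] [ 0.5925 -0.2467  0.0395]
roller_1 0.54 [322.6 256.4] [ 0.3724 -0.2427  0.0395]
roller_1 0.53 [377.3 209. ] [ 0.5205 -0.4218  0.0395]
roller_1 0.27 [165.8 217.5] [0.5038 0.2485 0.0395]
gauge 0.81 [168.7 199.9] [0.5704 0.2485 0.    ]
v_seat 0.64 [164.1 219.6] [0.4938 0.2503 0.056 ]
handle 0.73 [159.3 242.9] [0.4186 0.2606 0.068 ]
cap_grip 0.59 [153.8 174.5] [0.6016 0.2563 0.19  ]
tray 0.85 [321.4 221.3] [ 0.4913 -0.247   0.    ]
tray 0.58 [318.2 207.6] [ 0.5368 -0.2383  0.    ]
rack 0.66 [367.9 215.3] [ 0.5087 -0.3985  0.    ]
glue 0.76 [218.2 187.1] [0.6109 0.0873 0.    ]
spindle 0.32 [323.7 256.9] [ 0.3658 -0.2419  0.08  ]
spindle 0.16 [320.4 207. ] [ 0.521  -0.2375  0.08  ]
side [0.03848708 0.80132028 0.76306595] [ 0.37923714 -0.74827062 -0.54448317]
sample 0.62 [320.7 205.5] [ 0.446  -0.2757  0.0395]
roller_1 0.8 [270.5 198.8] [ 0.5976 -0.2352  0.0395]
roller_1 0.76 [293.3 204.7] [ 0.5208 -0.239   0.0395]
roller_1 0.55 [340.1 218.3] [ 0.3689 -0.2391  0.0395]
roller_1 0.55 [316.8 183. ] [ 0.5121 -0.3975  0.0395]
gauge 0.91 [182.4 310.9] [0.5688 0.2422 0.    ]
v_seat 0.63 [201.5 307.3] [0.5004 0.2553 0.056 ]
v_seat 0.35 [230.  317.9] [0.4296 0.2519 0.056 ]
handle 0.59 [231.1 316.7] [0.4228 0.2573 0.068 ]
cap_grip 0.65 [157.5 239.9] [0.6101 0.2431 0.19  ]
tray 0.58 [302.3 215.9] [ 0.4944 -0.2513  0.    ]
tray 0.33 [271.1 198. ] [ 0.6288 -0.2971  0.    ]
rack 0.78 [315.7 193.5] [ 0.5125 -0.3955  0.    ]
glue 0.57 [204.1 266.1] [0.6186 0.0881 0.    ]
```

```bash
python3 - <<'E'
import cv2
a=cv2.imread('pics/top0.png');b=cv2.imread('pics/side0.png')
cv2.imwrite('pics/top0c.png',cv2.resize(a[140:290,130:430],(800,400),interpolation=cv2.INTER_CUBIC))
cv2.imwrite('pics/side0c.png',cv2.resize(b[140:380,120:400],(700,600),interpolation=cv2.INTER_CUBIC))
E
```

```text
(no output)
```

View pics/top0c.png

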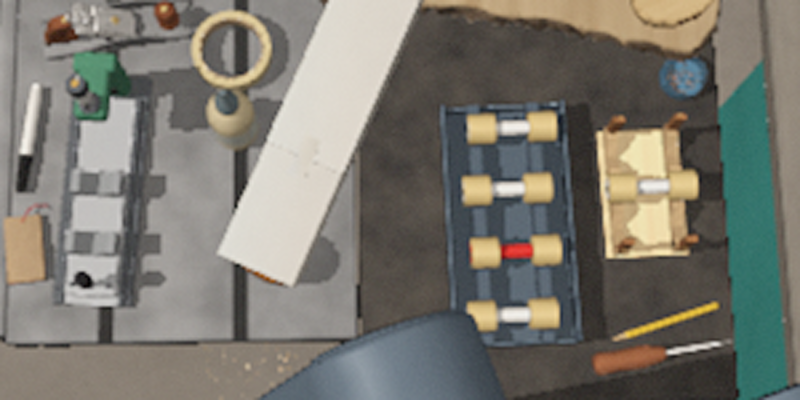

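View pics/side0c.png

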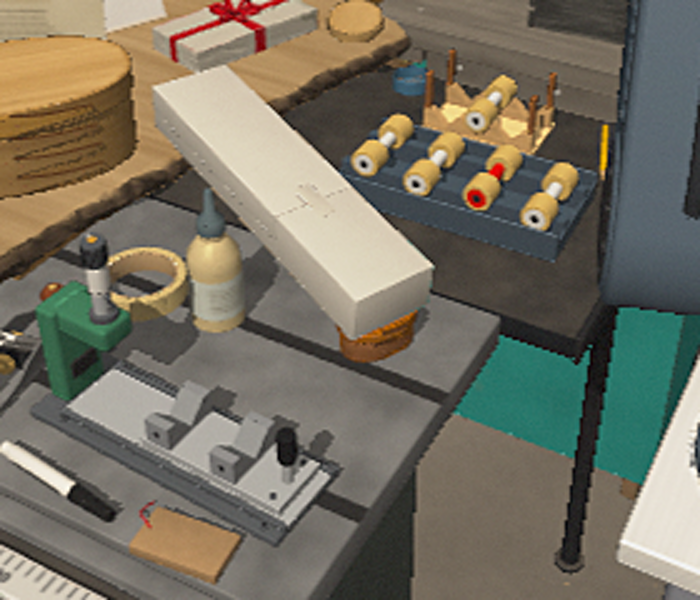

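```bash
cat > fit.py <<'E'
from h import *
from scipy.optimize import minimize
def cyl(p,ax,r,h):
    # cylinder centred p along axis index ax, half length h
    a=np.linspace(0,2*np.pi,24,endpoint=False); o=[i for i in range(3) if i!=ax]; P=[]
    for s in(-h,h):
        for t in a:
            v=np.array(p,float); v[ax]+=s; v[o[0]]+=r*np.cos(t); v[o[1]]+=r*np.sin(t); P.append(v)
    return np.array(P)
def box(lo,hi):
    return np.array([[ [lo,hi][i][0],[lo,hi][j][1],[lo,hi][k][2]] for i in(0,1) for j in(0,1) for k in(0,1)],float)
def T(P,x,y,yaw,z=0):
    c,s=np.cos(yaw),np.sin(yaw); return P@np.array([[c,s,0],[-s,c,0],[0,0,1]])+[x,y,z]
def sil(p,parts,ss=4):
    h,w=p['img'].shape[:2]; m=np.zeros((h*ss,w*ss),np.uint8)
    for P in parts:
        uv=(proj(p,P)+.5)*ss
        cv2.fillConvexPoly(m,cv2.convexHull(np.round(uv*16).astype(np.int32).reshape(-1,1,2)),1,shift=4)
    return cv2.resize(m.astype(np.float32),(w,h),interpolation=cv2.INTER_AREA)
def roller_parts(): return [cyl((-.036,0,0),0,.018,.016),cyl((.036,0,0),0,.018,.016),cyl((0,0,0),0,.008,.02)]
def cost(pm,parts):
    c=0
    for p,m in pm:
        s=sil(p,parts); c+=1-np.minimum(s,m).sum()/np.maximum(s,m).sum()
    return c/len(pm)
def fit(pm,mk,x0,step):
    best=None
    x0=np.array(x0,float)
    for k in range(2):
        sim=[x0]+[x0+np.eye(len(x0))[i]*step[i] for i in range(len(x0))]
        r=minimize(lambda v:cost(pm,mk(v)),x0,method='Nelder-Mead',options=dict(initial_simplex=sim,xatol=1e-4,fatol=1e-5,maxiter=250)); x0=r.x
        step=-np.array(step)/2
    return r.x,r.fun
def mkroller(z): return lambda v:[T(P,v[0],v[1],v[2],z) for P in roller_parts()]
def pick(p,name,X):
    uv=proj(p,X)[0]; L=robot.regions_of(p,name); best=None
    for r in L:
        m=r['mask']; ys,xs=np.nonzero(m)
        if len(xs)==0: continue
        d=np.hypot(xs.mean()-uv[0],ys.mean()-uv[1])
        if best is None or d<best[0]: best=(d,m,r['score'])
    return best
E
cat > l1.py <<'E'
from fit import *
pt=robot.camera('top');ps=robot.camera('side')
for n,x,y,yaw in [('sample',.4445,-.242,1.57),('roller_1',.595,-.240,1.57),('roller_1',.521,-.24,1.57),('roller_1',.3706,-.24,1.57),('roller_4',.513,-.398,1.57)]:
    pm=[];
    for p in(pt,ps):
        b=pick(p,n,[x,y,.0395])
        if b is not None and b[0]<8: pm.append((p,b[1].astype(np.float32)))
        else: print('no',b and b[0])
    if pm:
        for q in pm: print('  ',np.round(fit([q],mkroller(.0395),[x,y,yaw],[.006,.006,.05])[0],4))
        print(n,len(pm),np.round(fit(pm,mkroller(.0395),[x,y,yaw],[.006,.006,.05])[0],4),fit(pm,mkroller(.0395),[x,y,yaw],[.006,.006,.05])[1])
# white box corners: triangulate
def tri(a,b):
    o1,d1=ray(pt,a);o2,d2=ray(ps,b);d1/=np.linalg.norm(d1);d2/=np.linalg.norm(d2)
    A=np.stack([d1,-d2],1);s=np.linalg.lstsq(A,o2-o1,rcond=None)[0];return (o1+d1*s[0]+o2+d2*s[1])/2,np.linalg.norm(o1+d1*s[0]-o2-d2*s[1])
f=lambda u,v:(130+u/2.6667,140+v/2.6667); g=lambda u,v:(120+u/2.5,140+v/2.5)
print(tri(f(218,252),g(350,303)),tri(f(295,285),g(433,266)))
E
python3 l1.py
```

```text
[ 0.4433 -0.244   1.5915]
   [ 0.4457 -0.248   1.628 ]
sample 2 [ 0.4435 -0.2442  1.6033] 0.1280766725540161
   [ 0.5923 -0.2433  1.5801]
   [ 0.5953 -0.2464  1.5795]
roller_1 2 [ 0.5927 -0.2439  1.5862] 0.13044360280036926
   [ 0.5176 -0.2373  1.5976]
   [ 0.521  -0.241   1.6028]
roller_1 2 [ 0.5187 -0.2375  1.6097] 0.13587579131126404
   [ 0.3678 -0.2378  1.591 ]
   [ 0.3712 -0.2439  1.6203]
roller_1 2 [ 0.3684 -0.2379  1.5989] 0.19216302037239075
   [ 0.518  -0.4067  1.6019]
   [ 0.5211 -0.4134  1.6183]
roller_4 2 [ 0.5186 -0.4067  1.5968] 0.13691085577011108
(array([0.44092767, 0.09790974, 0.09308127]), np.float64(0.006369987867472017)) (array([0.39985422, 0.00963639, 0.09279648]), np.float64(0.002511300043288766))
```

```bash
cat > l2.py <<'E'
from fit import *
import sys
pt=robot.camera('top');ps=robot.camera('side')
g=np.array([float(a) for a in sys.argv[1:4]]); q=float(sys.argv[4]); rk=[float(a) for a in sys.argv[5:8]]; tag=sys.argv[8]
def gparts(q):
    s=-.08+q
    # v blocks
    V=[box((s+c-.013,-.029,.025),(s+c+.013,.029,.05)) for c in(-.036,.036)]
    return V+[cyl((s-.084,0,.065),0+2,.009,.015),cyl((.036,0,.188),2,.011,.012),box((.02,-.0,.092),(.09,.0,.118)),box((.075,0,.0),(.099,0,.118))]
rparts=[box((-.078,-.043,.0),(.078,-.029,.035)),box((-.078,.029,.0),(.078,.043,.035)),box((-.074,-.038,.035),(-.070,-.034,.087)),box((-.074,.034,.035),(-.070,.038,.087)),box((.07,.034,.035),(.074,.038,.087)),box((.07,-.038,.035),(.074,-.034,.087))]
def ov(p,parts,c0,w,h,k,name):
    im=p['img'][:,:,::-1]
    im=cv2.resize(im[c0[1]:c0[1]+h,c0[0]:c0[0]+w],(w*k,h*k),interpolation=cv2.INTER_CUBIC).copy()
    for P in parts:
        uv=(proj(p,P)-c0+.5)*k
        hull=cv2.convexHull(uv.astype(np.float32)).astype(np.int32)
        cv2.polylines(im,[hull],True,(255,0,255),1)
    return im
G=[T(P,*g) for P in gparts(q)]; K=[T(P,*rk) for P in rparts]
a=ov(pt,G,np.array([135,150]),80,120,5,'a');b=ov(ps,G,np.array([125,225]),130,130,4,'b')
b=cv2.resize(b,(400,400));a=cv2.resize(a,(400,600))
o=np.zeros((600,800,3),np.uint8);o[:,:400]=a;o[:400,400:]=b;cv2.imwrite('pics/gov%s.png'%tag,o)
a=ov(pt,K,np.array([340,175]),80,70,5,'a');b=ov(ps,K,np.array([280,150]),80,60,5,'b')
o=np.zeros((350,800,3),np.uint8);o[:350,:400]=a;o[:300,400:]=b;cv2.imwrite('pics/rov%s.png'%tag,o)
E
python3 l2.py .570 .2515 -.05 .0147 .516 -.406 .028 1
```

```text
(no output)
```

View pics/gov1.png

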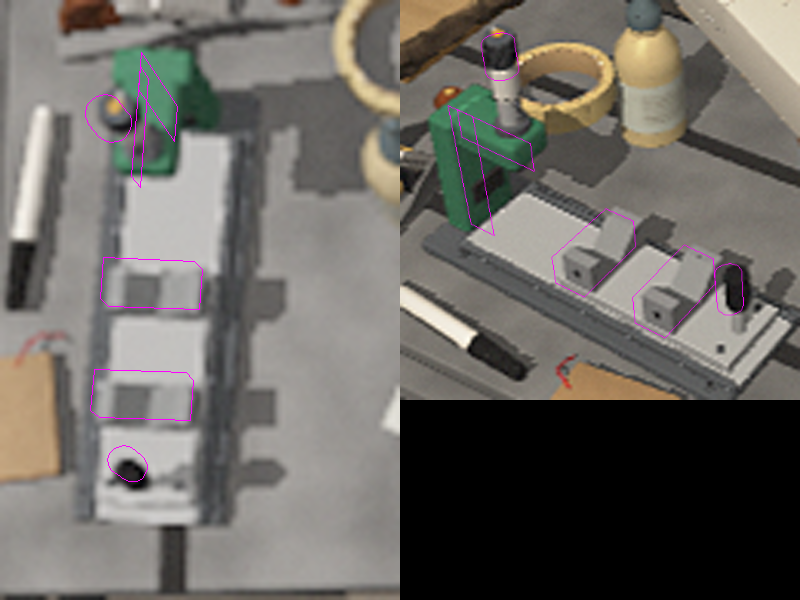

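View pics/rov1.png

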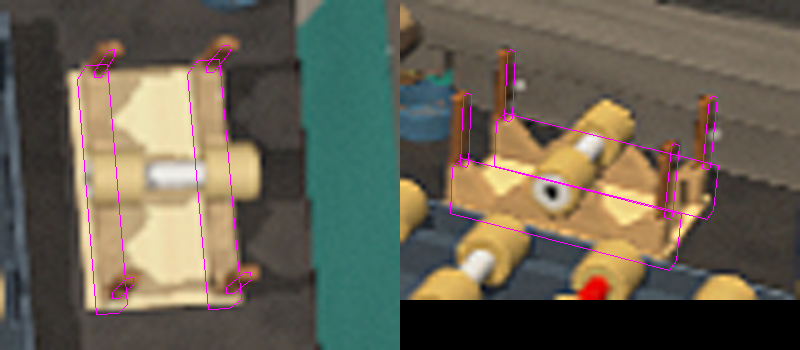

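```bash
python3 l2.py .5715 .2475 -.055 .0075 .519 -.4077 .028 2
```

```text
(no output)
```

View pics/gov2.png

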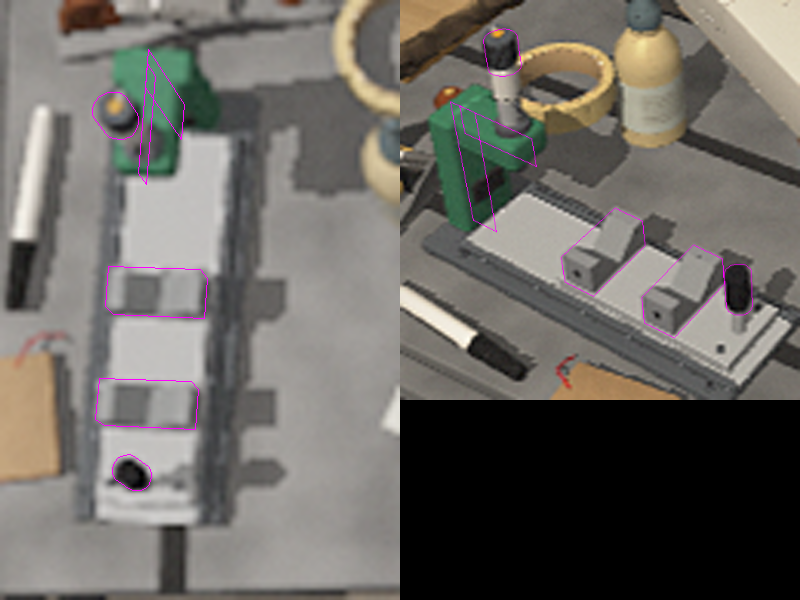

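View pics/rov2.png

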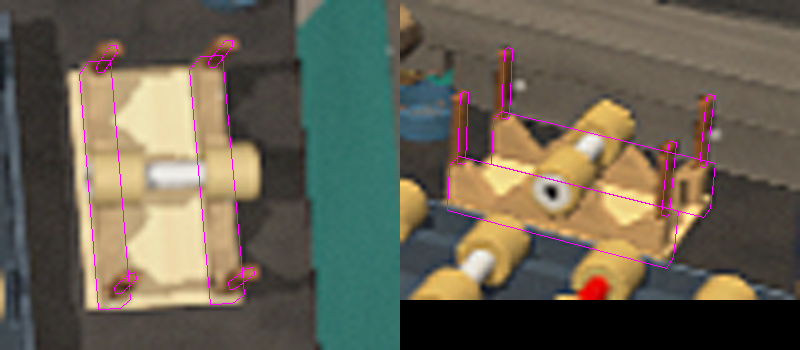

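```bash
cat > plan.py <<'E'
from h import *
import sys,json
# usage: plan.py "x,y,z,yawdeg[,gripcm[,n]]" ... ; '-' keeps value ; yaw ; wN = wait rows
o,r=st()
M=r.as_matrix(); pos=np.array(o['ee_pos']); yaw=np.degrees(np.arctan2(M[1,0],M[0,0])); grip=o['finger_gap']*100
print('yaw',round(yaw,2),'grasp z',round(pos[2]-.167,4),'grasp xy',np.round(pos+M[:,2]*.167,4))
rows=[]
def emit(n,dp,dy,g):
    global pos,yaw
    p0=pos.copy();y0=yaw;t=p0+dp;ty=y0+dy
    for k in range(1,n+1):
        ww=.5-.5*np.cos(np.pi*k/n) if False else k/n
        want=p0+dp*ww-pos; a=np.radians(yaw); c,s=np.cos(a),np.sin(a)
        off=np.round(np.array([want@[c,s,0],want@[s,-c,0],-want[2]])*100,RD)
        tn=np.round(-(y0+dy*ww-yaw),1); tn=float(np.clip(tn,-8.5,8.5)); off=np.clip(off,-5,5)
        pos=pos+(np.array([c,s,0])*off[0]+np.array([s,-c,0])*off[1]+np.array([0,0,-1])*off[2])/100
        yaw-=tn
        rows.append(([0,0,tn],[float(v)+0. for v in off],g))
RD=1
V=.045
for a in sys.argv[1:]:
    if a.startswith('rd'): RD=int(a[2:]); continue
    if a.startswith('v'): V=float(a[1:]); continue
    if a.startswith('w'):
        n,g=(a[1:].split(',')+[None])[:2]
        if g: grip=float(g)
        for _ in range(int(n)): rows.append(([0,0,0],[0,0,0],grip))
        continue
    f=a.split(',')
    t=np.array([pos[i] if f[i]=='-' else float(f[i]) for i in range(3)])
    ty=yaw if f[3]=='-' else float(f[3])
    if len(f)>4: grip=float(f[4])
    n=max(1,int(np.ceil(np.abs(t-pos).max()/V)),int(np.ceil(abs(ty-yaw)/8.4)))
    if np.linalg.norm(t-pos)/n>.049: n+=1
    emit(n,t-pos,ty-yaw,grip)
def fm(v): return '['+','.join('%g'%x for x in v)+']'
for i in range(0,len(rows),12):
    b=rows[i:i+12]
    print('call',len(b)); print(' turn  ['+','.join(fm(x[0]) for x in b)+']'); print(' offset['+','.join(fm(x[1]) for x in b)+']'); print(' grip  '+fm([round(x[2],2) for x in b]))
print('end',np.round(pos,4),round(yaw,2))
E
python3 plan.py .4445,-.246,.36,91.7,5 -,-,.2065,-,5 w2
```

```text
t 1.9 pos [ 0.2141 -0.5066  0.4047] gap 0.0932 F [ 0.5 -0.3  0.4]
[[ 0.921  0.389 -0.   ]
 [ 0.389 -0.921 -0.   ]
 [-0.    -0.    -1.   ]]
q [-1.26  0.35  1.65 -0.    1.14 -0.08]
yaw 22.91 grasp z 0.2377 grasp xy [ 0.2141 -0.5066  0.2377]
call 12
 turn  [[0,0,-7.6],[0,0,-7.7],[0,0,-7.6],[0,0,-7.7],[0,0,-7.6],[0,0,-7.7],[0,0,-7.6],[0,0,-7.6],[0,0,-7.7],[0,0,-0],[0,0,-0],[0,0,-0]]
 offset[[3.5,-1.7,0.5],[3.7,-1.2,0.5],[3.8,-0.7,0.5],[3.8,-0.2,0.5],[3.9,0.4,0.5],[3.7,0.8,0.5],[3.7,1.4,0.5],[3.4,1.8,0.5],[3.1,2.2,0.5],[0,0,3.8],[0,0,3.9],[0,0,3.8]]
 grip  [5,5,5,5,5,5,5,5,5,5,5,5]
call 3
 turn  [[0,0,-0],[0,0,0],[0,0,0]]
 offset[[0,0,3.8],[0,0,0],[0,0,0]]
 grip  [5,5,5]
end [ 0.4444 -0.2463  0.2067] 91.71
```

Emit:
step_arm --turn '[[0, 0, -7.6], [0, 0, -7.7], [0, 0, -7.6], [0, 0, -7.7], [0, 0, -7.6], [0, 0, -7.7], [0, 0, -7.6], [0, 0, -7.6], [0, 0, -7.7], [0, 0, 0], [0, 0, 0]]' --offset '[[3.5, -1.7, 0.5], [3.7, -1.2, 0.5], [3.8, -0.7, 0.5], [3.8, -0.2, 0.5], [3.9, 0.4, 0.5], [3.7, 0.8, 0.5], [3.7, 1.4, 0.5], [3.4, 1.8, 0.5], [3.1, 2.2, 0.5], [0, 0, 0], [0, 0, 0]]' --gripper '[5, 5, 5, 5, 5, 5, 5, 5, 5, 5, 5]' --grip_force 25

```text
t: 3.0
ee_pos: [0.4446, -0.2459, 0.3596]
eef_rot: [-0.0, 0.696, 0.718, -0.0]
ft_force: [0.5, -0.5, -0.4]
finger_gap: 0.0501
```

```bash
python3 - <<'E'
from h import *
pt=robot.camera('top');ps=robot.camera('side')
a=pt['img'][150:270,270:400];b=ps['img'][140:240,250:370]
o=np.zeros((500,800,3),np.uint8);a=cv2.resize(a,(400,369));b=cv2.resize(b,(400,333));o[:369,:400]=a;o[:333,400:]=b
cv2.imwrite('pics/h1.png',o[:,:,::-1])
E
python3 plan.py .4445,-.246,.28,91.7,5 -,-,.2065,-,5 w2
```

```text
t 3.1 pos [ 0.444  -0.2468  0.3599] gap 0.0504 F [0.1 0.4 0.8]
[[-0.028  1.     0.   ]
 [ 1.     0.028 -0.   ]
 [-0.     0.    -1.   ]]
q [-0.6   0.33  1.81 -0.    1.01 -0.63]
yaw 91.61 grasp z 0.1929 grasp xy [ 0.444  -0.2469  0.1929]
call 6
 turn  [[0,0,-0],[0,0,-0.1],[0,0,-0],[0,0,-0],[0,0,0],[0,0,0]]
 offset[[0,0,4],[0.1,0,4],[0,0,3.7],[0,0,3.6],[0,0,0],[0,0,0]]
 grip  [5,5,5,5,5,5]
end [ 0.444  -0.2458  0.2069] 91.71
```

View pics/h1.png

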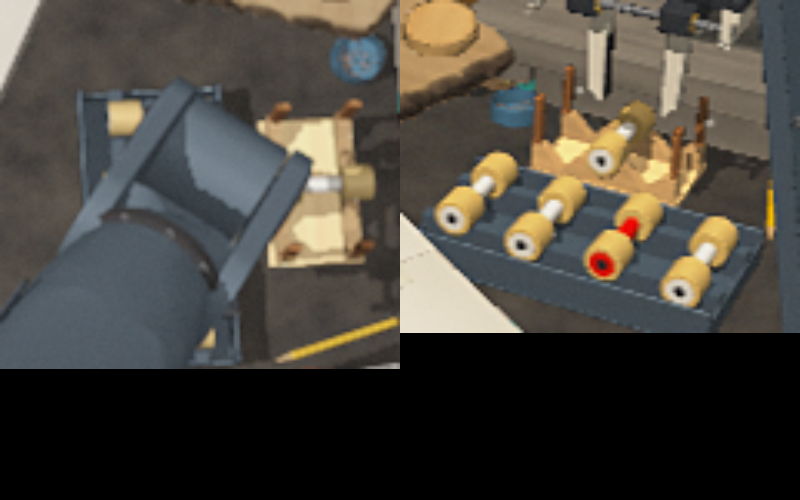

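Emit:
step_arm --turn '[[0, 0, 0], [0, 0, 0], [0, 0, 0], [0, 0, 0], [0, 0, 0], [0, 0, 0]]' --offset '[[0, 0, 4], [0, 0, 4], [0, 0, 3.7], [0, 0, 2], [0, 0, 1.2], [0, 0, 0]]' --gripper '[5, 5, 5, 5, 5, 5]'

```text
t: 3.7
ee_pos: [0.4439, -0.2468, 0.2099]
eef_rot: [-0.001, 0.697, 0.717, -0.0]
ft_force: [0.6, -0.4, -0.1]
finger_gap: 0.05
```

```bash
python3 - <<'E'
from h import *
st()
ps=robot.camera('side')
cv2.imwrite('pics/h2.png',cv2.resize(ps['img'][140:240,250:370],(720,600),interpolation=cv2.INTER_CUBIC)[:,:,::-1])
E
```

```text
t 3.7 pos [ 0.4439 -0.2468  0.2099] gap 0.05 F [ 0.6 -0.4 -0.1]
[[-0.028  1.    -0.001]
 [ 1.     0.028  0.001]
 [ 0.001 -0.001 -1.   ]]
q [-0.6   0.57  1.89 -0.    0.68 -0.63]
```

View pics/h2.png

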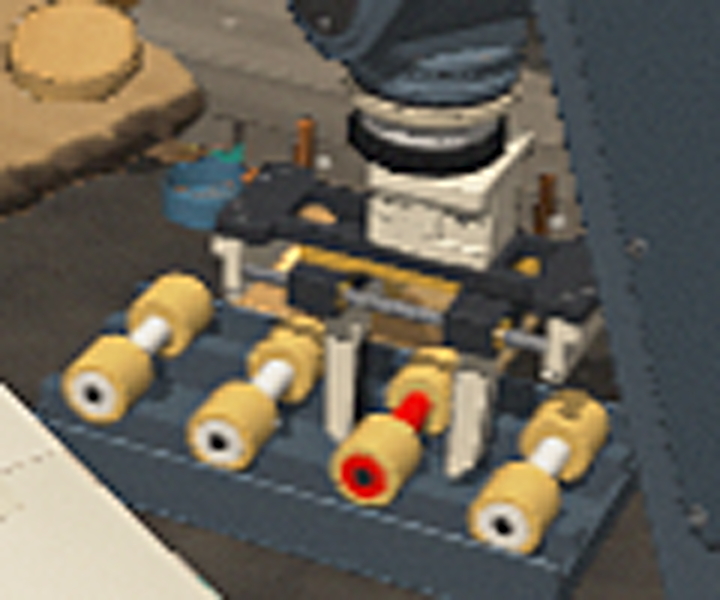

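Emit:
step_arm --turn '[[0, 0, 0], [0, 0, 0], [0, 0, 0], [0, 0, 0], [0, 0, 0], [0, 0, 0]]' --offset '[[0, 0, 0], [0, 0, 0], [0, 0, 0], [0, 0, 0], [0, 0, 0], [0, 0, 0]]' --gripper '[1, 1, 1, 1, 1, 1]' --grip_force 30

```text
t: 4.35
ee_pos: [0.4449, -0.2464, 0.2111]
eef_rot: [0.001, 0.697, 0.718, 0.0]
ft_force: [2.8, 1.2, 2.3]
finger_gap: 0.0151
```

Emit:
step_arm --turn '[[0, 0, 0], [0, 0, 0], [0, 0, 0], [0, 0, 0], [0, 0, 0]]' --offset '[[0, 0, -3], [0, 0, -4.5], [0, 0, -4.5], [0, 0, -4.5], [0, 0, -4.5]]' --gripper '[1, 1, 1, 1, 1]'

```text
t: 4.85
ee_pos: [0.4439, -0.246, 0.4223]
eef_rot: [-0.001, 0.696, 0.718, -0.0]
ft_force: [1.3, -0.2, -3.0]
finger_gap: 0.0154
```

```bash
python3 - <<'E'
from h import *
st()
ps=robot.camera('side')
cv2.imwrite('pics/h3.png',cv2.resize(ps['img'][70:270,250:450],(600,600),interpolation=cv2.INTER_CUBIC)[:,:,::-1])
E
python3 plan.py .4991,.2510,.41,176.8 -,-,.28,-
```

```text
t 4.85 pos [ 0.4439 -0.246   0.4223] gap 0.0154 F [ 1.3 -0.2 -3. ]
[[-0.03   1.    -0.001]
 [ 1.     0.03   0.   ]
 [ 0.001 -0.001 -1.   ]]
q [-0.6   0.25  1.74 -0.    1.15 -0.63]
t 4.9 pos [ 0.4448 -0.2465  0.4295] gap 0.0153 F [ 2.8 -2.4  7.1]
[[-0.03   1.     0.007]
 [ 1.     0.03  -0.005]
 [-0.005  0.007 -1.   ]]
q [-0.6   0.25  1.73 -0.    1.16 -0.63]
yaw 91.71 grasp z 0.2625 grasp xy [ 0.446  -0.2473  0.2625]
call 12
 turn  [[0,0,-7.1],[0,0,-7.1],[0,0,-7.1],[0,0,-7.1],[0,0,-7.1],[0,0,-7],[0,0,-7.1],[0,0,-7.1],[0,0,-7.1],[0,0,-7.1],[0,0,-7.1],[0,0,-7.1]]
 offset[[4.1,0.6,0.2],[4.1,1.1,0.1],[3.8,1.5,0.2],[3.7,2.1,0.1],[3.3,2.4,0.2],[3,2.9,0.2],[2.7,3.2,0.1],[2.2,3.5,0.2],[1.8,3.8,0.2],[1.3,4,0.1],[0.8,4.1,0.2],[0.3,4.1,0.1]]
 grip  [1.53,1.53,1.53,1.53,1.53,1.53,1.53,1.53,1.53,1.53,1.53,1.53]
call 3
 turn  [[0,0,-0],[0,0,-0],[0,0,-0]]
 offset[[0,0,4.3],[0,0,4.4],[0,0,4.3]]
 grip  [1.53,1.53,1.53]
end [0.4993 0.2505 0.2805] 176.81
```

View pics/h3.png

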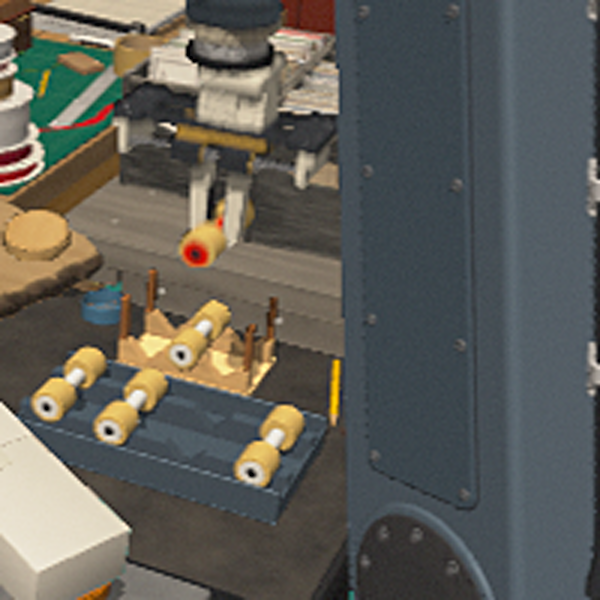

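Emit:
step_arm --turn '[[0, 0, -7.1], [0, 0, -7.1], [0, 0, -7.1], [0, 0, -7.1], [0, 0, -7.1], [0, 0, -7], [0, 0, -7.1], [0, 0, -7.1], [0, 0, -7.1], [0, 0, -7.1], [0, 0, -7.1], [0, 0, -7.1]]' --offset '[[4.1, 0.6, 0], [4.1, 1.1, 0], [3.8, 1.5, 0], [3.7, 2.1, 0], [3.3, 2.4, 0], [3, 2.9, 0], [2.7, 3.2, 0], [2.2, 3.5, 0], [1.8, 3.8, 0], [1.3, 4, 0], [0.8, 4.1, 0], [0.3, 4.1, 0]]' --gripper '[1, 1, 1, 1, 1, 1, 1, 1, 1, 1, 1, 1]'

```text
t: 6.1
ee_pos: [0.4987, 0.2525, 0.4201]
eef_rot: [-0.001, 0.025, 1.0, -0.0]
ft_force: [1.2, -0.2, -1.5]
finger_gap: 0.015
```

Emit:
step_arm --turn '[[0, 0, 0], [0, 0, 0], [0, 0, 0]]' --offset '[[0, 0, 0], [0, 0, 0], [0, 0, 0]]' --gripper '[1, 1, 1]'

```text
t: 6.4
ee_pos: [0.4989, 0.25, 0.4203]
eef_rot: [-0.0, 0.029, 1.0, -0.0]
ft_force: [0.4, -0.1, -0.9]
finger_gap: 0.0148
```

```bash
cat > look.py <<'E'
from h import *
import sys
# look.py name cam x0 y0 w h
n,c=sys.argv[1:3]; x,y,w,h=map(int,sys.argv[3:7]); p=robot.camera(c); k=min(800/w,600/h)
cv2.imwrite('pics/%s.png'%n,cv2.resize(p['img'][y:y+h,x:x+w],(int(w*k),int(h*k)),interpolation=cv2.INTER_CUBIC)[:,:,::-1])
E
python3 look.py h4 side 100 130 250 190; python3 plan.py .4991,.2510,.30,176.8 -,-,.24,-
```

```text
t 6.45 pos [0.499  0.2498 0.4205] gap 0.0149 F [ 0.2 -0.1 -1.1]
[[-0.998  0.058 -0.001]
 [ 0.058  0.998 -0.   ]
 [ 0.001 -0.    -1.   ]]
q [ 0.38  0.35  1.61 -0.    1.18 -1.13]
yaw 176.7 grasp z 0.2535 grasp xy [0.4989 0.2498 0.2535]
call 5
 turn  [[0,0,-0],[0,0,-0.1],[0,0,0],[0,0,-0],[0,0,-0]]
 offset[[0,0,4],[0,0.1,4],[0,0,4.1],[0,0,3],[0,0,3]]
 grip  [1.49,1.49,1.49,1.49,1.49]
end [0.499  0.2508 0.2395] 176.8
```

View pics/h4.png

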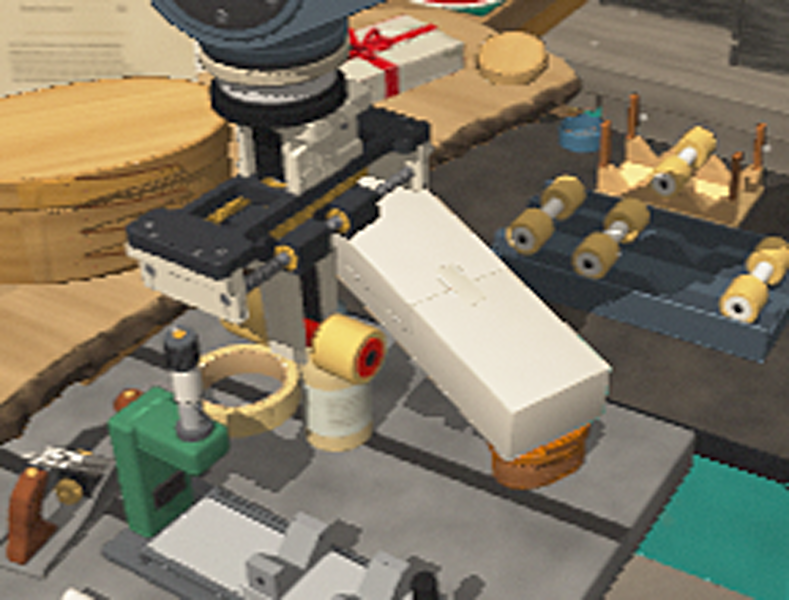

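Emit:
step_arm --turn '[[0, 0, 0], [0, 0, 0], [0, 0, 0], [0, 0, 0], [0, 0, 0], [0, 0, 0]]' --offset '[[0, 0, 4], [0, 0.1, 4], [0, 0, 4], [0, 0, 3], [0, 0, 2.6], [0, 0, 0]]' --gripper '[1, 1, 1, 1, 1, 1]'

```text
t: 7.05
ee_pos: [0.4983, 0.2504, 0.242]
eef_rot: [-0.003, 0.029, 1.0, -0.001]
ft_force: [-0.4, 0.0, -1.5]
finger_gap: 0.0151
```

```bash
python3 look.py h5 side 120 190 180 140;python3 look.py h6 top 120 140 120 100; python3 plan.py -,-,.2265,-
```

```text
t 7.15 pos [0.4994 0.2512 0.2454] gap 0.0154 F [ 0.1  0.2 -1. ]
[[-0.998  0.057  0.   ]
 [ 0.057  0.998 -0.   ]
 [-0.    -0.    -1.   ]]
q [ 0.38  0.58  1.75 -0.    0.82 -1.13]
yaw 176.74 grasp z 0.0784 grasp xy [0.4994 0.2512 0.0784]
call 1
 turn  [[0,0,-0]]
 offset[[0,0,1.9]]
 grip  [1.54]
end [0.4994 0.2512 0.2264] 176.74
```

View pics/h5.png

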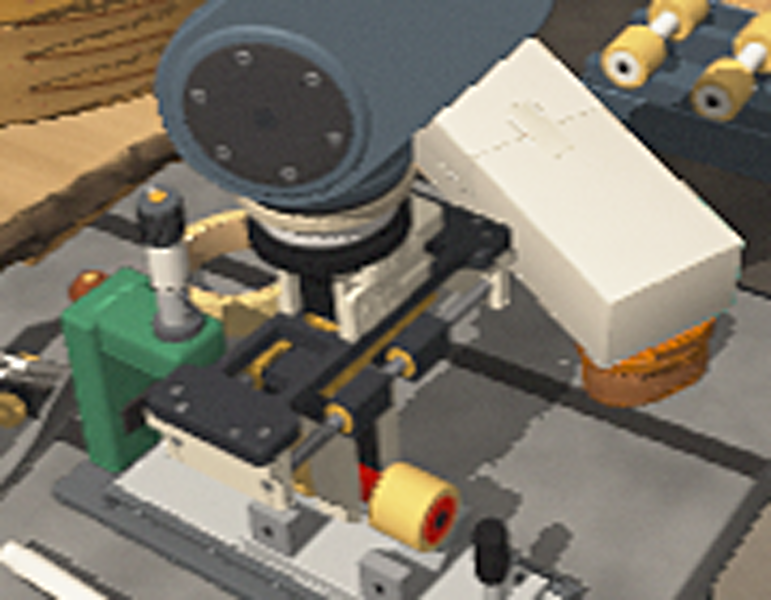

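View pics/h6.png

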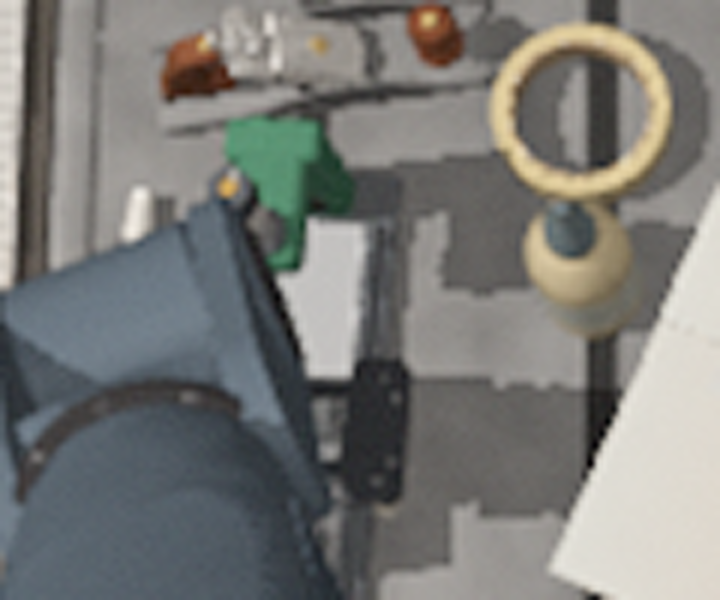

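Emit:
step_arm --turn '[[0, 0, 0], [0, 0, 0], [0, 0, 0]]' --offset '[[0, 0, 0.8], [0, 0, 0.7], [0, 0, 0.2]]' --gripper '[1, 1, 1]'

```text
t: 7.45
ee_pos: [0.4995, 0.2513, 0.2288]
eef_rot: [0.001, 0.028, 1.0, -0.0]
ft_force: [-1.2, -13.6, 21.1]
finger_gap: 0.015
```

```bash
python3 plan.py;python3 look.py h7 side 130 230 120 95
```

```text
t 7.45 pos [0.4995 0.2513 0.2288] gap 0.015 F [ -1.2 -13.6  21.1]
[[-0.998  0.055  0.002]
 [ 0.055  0.998 -0.001]
 [-0.002 -0.001 -1.   ]]
q [ 0.38  0.61  1.75 -0.    0.78 -1.13]
yaw 176.84 grasp z 0.0618 grasp xy [0.4998 0.2512 0.0618]
end [0.4995 0.2513 0.2288] 176.84
```

View pics/h7.png

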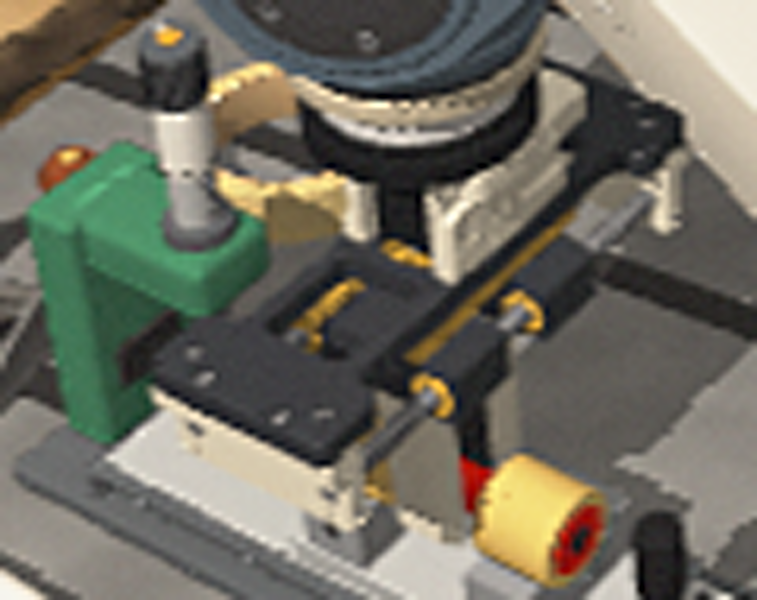

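Emit:
step_arm --turn '[[0, 0, 0], [0, 0, 0], [0, 0, 0]]' --offset '[[0, -0.2, -0.1], [0, 0, 0.1], [0, 0, 0]]' --gripper '[1, 1, 1]'

```text
t: 7.8
ee_pos: [0.4989, 0.2498, 0.2276]
eef_rot: [0.0, 0.028, 1.0, 0.0]
ft_force: [0.6, -1.6, -1.7]
finger_gap: 0.0148
```

Emit:
step_arm --turn '[[0, 0, 0], [0, 0, 0]]' --offset '[[0, 0, 0.1], [0, 0, 0]]' --gripper '[1, 1]'

```text
t: 8.0
ee_pos: [0.4992, 0.2497, 0.2274]
eef_rot: [0.0, 0.028, 1.0, -0.0]
ft_force: [-1.3, -4.7, 8.2]
finger_gap: 0.0149
```

Emit:
step_arm --turn '[[0, 0, 0], [0, 0, 0], [0, 0, 0], [0, 0, 0], [0, 0, 0]]' --offset '[[0, -0.05, 0], [0, 0, 0], [0, 0, 0], [0, 0, 0], [0, 0, 0]]' --gripper '[1, 5, 5, 5, 5]'

```text
t: 8.5
ee_pos: [0.4988, 0.2493, 0.2266]
eef_rot: [-0.0, 0.028, 1.0, -0.0]
ft_force: [-0.4, 0.6, -0.1]
finger_gap: 0.0428
```

Emit:
step_arm --turn '[[0, 0, 0], [0, 0, 0], [0, 0, 0], [0, 0, 0]]' --offset '[[0, 0, -2], [0, 0, -4], [0, 0, -4], [0, 0, 0]]' --gripper '[5, 5, 5, 5]'

```text
t: 8.9
ee_pos: [0.4998, 0.2497, 0.3316]
eef_rot: [0.004, 0.028, 1.0, 0.002]
ft_force: [0.5, 0.1, -1.3]
finger_gap: 0.0503
```

```bash
python3 plan.py; python3 look.py h8 side 130 230 120 95
```

```text
t 8.9 pos [0.4998 0.2497 0.3316] gap 0.0503 F [ 0.5  0.1 -1.3]
[[-0.998  0.056  0.007]
 [ 0.056  0.998  0.003]
 [-0.007  0.003 -1.   ]]
q [ 0.38  0.45  1.7   0.    0.98 -1.14]
yaw 176.81 grasp z 0.1646 grasp xy [0.501  0.2502 0.1646]
end [0.4998 0.2497 0.3316] 176.81
```

View pics/h8.png

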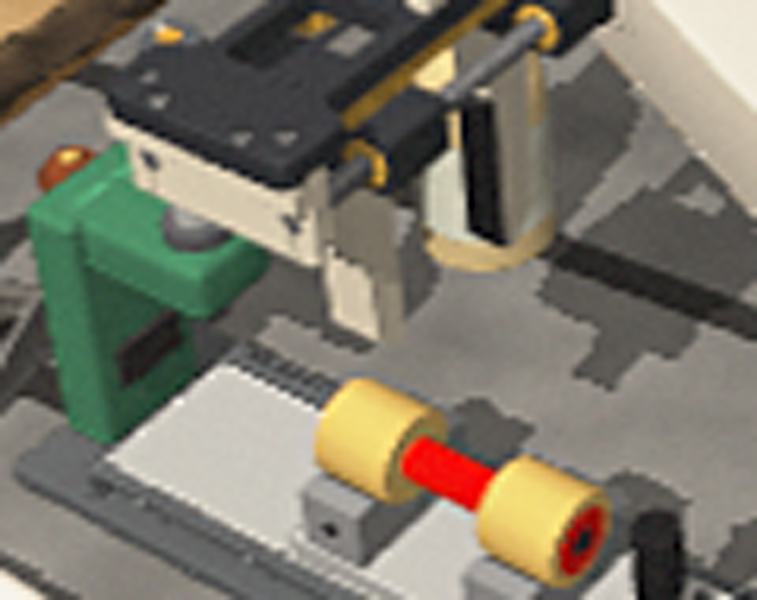

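```bash
python3 plan.py .4155,.254,.33,176.8,5 v.04 -,-,.237,-,5 w1
```

```text
t 8.95 pos [0.4992 0.2495 0.3289] gap 0.0496 F [-1.3  0.3 -0.4]
[[-0.998  0.056  0.004]
 [ 0.056  0.998  0.002]
 [-0.004  0.002 -1.   ]]
q [ 0.38  0.45  1.7   0.    0.98 -1.14]
yaw 176.81 grasp z 0.1619 grasp xy [0.4999 0.2497 0.1619]
call 6
 turn  [[0,0,0],[0,0,0],[0,0,-0],[0,0,-0],[0,0,-0],[0,0,0]]
 offset[[4.2,0,-0.1],[4.2,0,0],[0,0,3.1],[0,0,3.1],[0,0,3.1],[0,0,0]]
 grip  [5,5,5,5,5,5]
end [0.4154 0.2541 0.2369] 176.81
```

Emit:
step_arm --turn '[[0, 0, 0], [0, 0, 0], [0, 0, 0], [0, 0, 0], [0, 0, 0], [0, 0, 0]]' --offset '[[4.2, 0, 0], [4.2, 0, 0], [0, 0, 3], [0, 0, 3], [0, 0, 3], [0, 0, 0]]' --gripper '[5, 5, 5, 5, 5, 5]'

```text
t: 9.55
ee_pos: [0.4137, 0.2533, 0.233]
eef_rot: [-0.003, 0.028, 1.0, -0.002]
ft_force: [0.1, 0.4, -0.0]
finger_gap: 0.0499
```

Emit:
step_arm --turn '[[0, 0, 0], [0, 0, 0], [0, 0, 0], [0, 0, 0], [0, 0, 0], [0, 0, 0]]' --offset '[[0, 0, 0], [0, 0, 0], [0, 0, 0], [0, 0, 0], [0, 0, 0], [0, 0, 0]]' --gripper '[1, 1, 1, 1, 1, 1]' --grip_force 20

```text
t: 10.15
ee_pos: [0.4153, 0.2544, 0.2375]
eef_rot: [0.001, 0.028, 1.0, 0.001]
ft_force: [-0.6, 5.3, 1.4]
finger_gap: 0.0179
```

```bash
python3 plan.py; python3 look.py h9 side 130 230 120 95
```

```text
t 10.15 pos [0.4153 0.2544 0.2375] gap 0.0179 F [-0.6  5.3  1.4]
[[-0.998  0.056  0.002]
 [ 0.056  0.998  0.002]
 [-0.002  0.002 -1.   ]]
q [ 0.45  0.49  1.94  0.    0.71 -1.06]
yaw 176.79 grasp z 0.0705 grasp xy [0.4156 0.2547 0.0705]
end [0.4153 0.2544 0.2375] 176.79
```

View pics/h9.png

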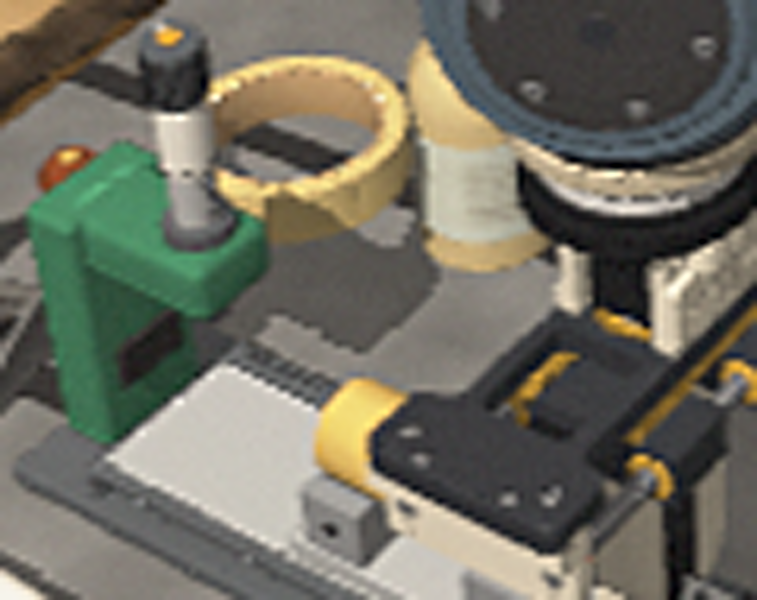

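Emit:
step_arm --turn '[[0, 0, 0], [0, 0, 0], [0, 0, 0], [0, 0, 0], [0, 0, 0]]' --offset '[[-1, 0.05, 0], [-2, 0, 0], [-2, 0, 0], [-1.5, 0, 0], [0, 0, 0]]' --gripper '[1, 1, 1, 1, 1]'

```text
t: 10.7
ee_pos: [0.4816, 0.2504, 0.2375]
eef_rot: [0.001, 0.028, 1.0, 0.0]
ft_force: [1.5, -3.9, 7.2]
finger_gap: 0.0174
```

Emit:
step_arm --turn '[[0, 0, 0], [0, 0, 0]]' --offset '[[-0.5, 0, 0], [0, 0, 0]]' --gripper '[1, 1]'

```text
t: 10.9
ee_pos: [0.4854, 0.2502, 0.2375]
eef_rot: [0.001, 0.028, 1.0, -0.0]
ft_force: [1.5, -4.0, 6.2]
finger_gap: 0.0176
```

Emit:
step_arm --turn '[[0, 0, 0], [0, 0, 0]]' --offset '[[-0.3, 0, 0], [0, 0, 0]]' --gripper '[1, 1]'

```text
t: 11.1
ee_pos: [0.4881, 0.2501, 0.2375]
eef_rot: [0.0, 0.028, 1.0, -0.0]
ft_force: [0.9, -4.3, 6.2]
finger_gap: 0.0177
```

Emit:
step_arm --turn '[[0, 0, 0], [0, 0, 0]]' --offset '[[-0.2, 0, 0], [0, 0, 0]]' --gripper '[1, 1]'

```text
t: 11.3
ee_pos: [0.49, 0.25, 0.2374]
eef_rot: [0.0, 0.028, 1.0, -0.0]
ft_force: [0.1, -4.8, 6.3]
finger_gap: 0.0175
```

Emit:
step_arm --turn '[[0, 0, 0], [0, 0, 0]]' --offset '[[-0.2, 0, 0], [0, 0, 0]]' --gripper '[1, 1]'

```text
t: 11.5
ee_pos: [0.4912, 0.25, 0.2374]
eef_rot: [-0.001, 0.028, 1.0, -0.0]
ft_force: [-8.9, -3.6, 12.3]
finger_gap: 0.0178
```

Emit:
step_arm --turn '[[0, 0, 0], [0, 0, 0]]' --offset '[[-0.2, 0, 0], [0, 0, 0]]' --gripper '[1, 1]'

```text
t: 11.7
ee_pos: [0.4922, 0.25, 0.2372]
eef_rot: [-0.003, 0.028, 1.0, -0.001]
ft_force: [-16.1, -2.1, 16.9]
finger_gap: 0.0178
```

Emit:
step_arm --turn '[[0, 0, 0], [0, 0, 0], [0, 0, 0], [0, 0, 0], [0, 0, 0]]' --offset '[[0, 0, 0], [0, 0, 0], [0, 0, 0], [0, 0, 0], [0, 0, 0]]' --gripper '[5, 5, 5, 5, 5]'

```text
t: 12.2
ee_pos: [0.494, 0.25, 0.2367]
eef_rot: [0.0, 0.028, 1.0, -0.0]
ft_force: [0.4, -0.7, 0.0]
finger_gap: 0.0491
```

Emit:
step_arm --turn '[[0, 0, 0], [0, 0, 0], [0, 0, 0], [0, 0, 0], [0, 0, 0], [0, 0, 0], [0, 0, 0], [0, 0, 0], [0, 0, 0], [0, 0, 0]]' --offset '[[0, 0, -2], [0, 0, -4.5], [0, 0, -4.5], [0, 0, -4.5], [3, -3, 0], [3, -3.5, 0], [3, -3.5, 0], [3, -3.5, 0], [0, 0, 0], [0, 0, 0]]' --gripper '[5, 5, 5, 5, 5, 5, 5, 5, 5, 5]'

```text
t: 13.2
ee_pos: [0.3665, 0.1216, 0.3922]
eef_rot: [0.001, 0.028, 1.0, 0.0]
ft_force: [-0.0, 0.3, 0.3]
finger_gap: 0.0501
```

```bash
python3 plan.py; python3 l2.py .5715 .2455 -.058 .08 .519 -.4077 .028 3; python3 - <<'E'
from h import *
for c in('top','side'):
    p=robot.camera(c)
    for n,z in(('cap_grip',.19),('handle',.068),('v_seat',.056)):
        for r in robot.place_of(p,n)[:1]: print(c,n,r['score'],r['centre'],atz(p,r['centre'],z))
E
```

```text
t 13.2 pos [0.3665 0.1216 0.3922] gap 0.0501 F [-0.   0.3  0.3]
[[-0.998  0.057  0.001]
 [ 0.057  0.998  0.   ]
 [-0.001  0.    -1.   ]]
q [ 0.2   0.06  2.05  0.    1.03 -1.31]
yaw 176.74 grasp z 0.2252 grasp xy [0.3668 0.1217 0.2252]
end [0.3665 0.1216 0.3922] 176.74
top cap_grip 0.63 [157.7, 172.1] [0.60871277 0.24514247 0.19      ]
top handle 0.77 [164.1, 217.6] [0.49774949 0.24796884 0.068     ]
top v_seat 0.76 [167.2, 197.1] [0.5660933  0.24241257 0.056     ]
side cap_grip 0.67 [157.2, 238.9] [0.61303731 0.24063533 0.19      ]
side handle 0.8 [200.7, 303.8] [0.50018353 0.25693533 0.068     ]
side v_seat 0.89 [179.3, 293.8] [0.56843985 0.24491964 0.056     ]
```

View pics/gov3.png

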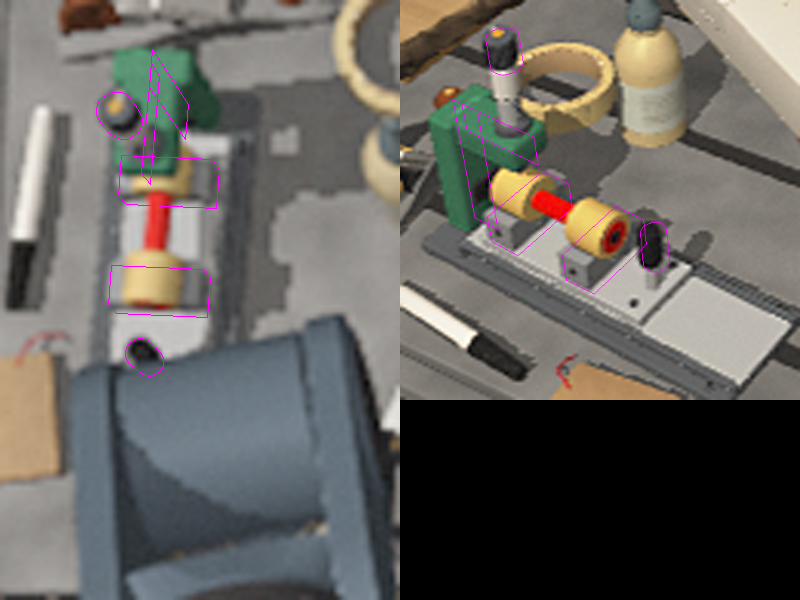

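```bash
python3 plan.py .609,.243,.45,262.5,5 v.04 -,-,.40,-,5 w2
```

```text
t 13.7 pos [0.3667 0.1221 0.3916] gap 0.0501 F [-0.4  0.4  1.2]
[[-0.998  0.055 -0.   ]
 [ 0.055  0.998 -0.   ]
 [ 0.    -0.    -1.   ]]
q [ 0.2   0.06  2.05  0.    1.03 -1.31]
yaw 176.83 grasp z 0.2246 grasp xy [0.3667 0.1221 0.2246]
call 12
 turn  [[0,0,-7.8],[0,0,-7.8],[0,0,-7.8],[0,0,-7.8],[0,0,-7.7],[0,0,-7.8],[0,0,-7.8],[0,0,-7.8],[0,0,-7.8],[0,0,-7.8],[0,0,-7.8],[0,0,-0]]
 offset[[-2.1,1.2,-0.5],[-2.3,0.9,-0.6],[-2.4,0.6,-0.5],[-2.5,0.3,-0.5],[-2.4,-0.1,-0.6],[-2.5,-0.4,-0.5],[-2.3,-0.7,-0.5],[-2.3,-1,-0.5],[-2,-1.3,-0.6],[-1.9,-1.6,-0.5],[-1.6,-1.9,-0.5],[0,0,2.5]]
 grip  [5,5,5,5,5,5,5,5,5,5,5,5]
call 3
 turn  [[0,0,-0],[0,0,0],[0,0,0]]
 offset[[0,0,2.5],[0,0,0],[0,0,0]]
 grip  [5,5,5]
end [0.6092 0.2426 0.3996] 262.53
```

Emit:
step_arm --turn '[[0, 0, -7.8], [0, 0, -7.8], [0, 0, -7.8], [0, 0, -7.8], [0, 0, -7.7], [0, 0, -7.8], [0, 0, -7.8], [0, 0, -7.8], [0, 0, -7.8], [0, 0, -7.8], [0, 0, -7.8], [0, 0, 0]]' --offset '[[-2.1, 1.2, -0.5], [-2.3, 0.9, -0.6], [-2.4, 0.6, -0.5], [-2.5, 0.3, -0.5], [-2.4, -0.1, -0.6], [-2.5, -0.4, -0.5], [-2.3, -0.7, -0.5], [-2.3, -1, -0.5], [-2, -1.3, -0.6], [-1.9, -1.6, -0.5], [-1.6, -1.9, -0.5], [0, 0, 2]]' --gripper '[5, 5, 5, 5, 5, 5, 5, 5, 5, 5, 5, 5]'

```text
t: 14.9
ee_pos: [0.6111, 0.2433, 0.4317]
eef_rot: [0.003, -0.661, 0.75, -0.001]
ft_force: [1.0, 0.1, -0.7]
finger_gap: 0.0501
```

Emit:
step_arm --turn '[[0, 0, 0], [0, 0, 0]]' --offset '[[0, 0, 0], [0, 0, 0]]' --gripper '[5, 5]'

```text
t: 15.1
ee_pos: [0.609, 0.2423, 0.4295]
eef_rot: [-0.001, -0.659, 0.752, 0.0]
ft_force: [0.3, -0.2, -0.1]
finger_gap: 0.0501
```

```bash
python3 plan.py rd2 .609,.243,.359,262.5,5 w2; python3 look.py h10 side 100 180 140 105; python3 look.py h11 top 100 130 120 90
```

```text
t 15.1 pos [0.609  0.2423 0.4295] gap 0.0501 F [ 0.3 -0.2 -0.1]
[[-0.131 -0.991 -0.001]
 [-0.991  0.131 -0.   ]
 [ 0.001  0.001 -1.   ]]
q [ 0.31  0.52  1.32  0.    1.29 -2.7 ]
yaw -97.52 grasp z 0.2625 grasp xy [0.6088 0.2422 0.2625]
call 12
 turn  [[0,0,-8.4],[0,0,-8.3],[0,0,-8.4],[0,0,-8.4],[0,0,-8.4],[0,0,-8.3],[0,0,-8.4],[0,0,-8.4],[0,0,-8.4],[0,0,-8.3],[0,0,-8.4],[0,0,-8.4]]
 offset[[0,0,0.16],[0,0,0.17],[0,0,0.16],[-0.01,0,0.17],[0,0,0.16],[0,0,0.16],[0,0,0.17],[0,0,0.16],[0,-0.01,0.17],[0,0,0.16],[0,0,0.16],[0,0,0.17]]
 grip  [5,5,5,5,5,5,5,5,5,5,5,5]
call 12
 turn  [[0,0,-8.3],[0,0,-8.4],[0,0,-8.4],[0,0,-8.4],[0,0,-8.3],[0,0,-8.4],[0,0,-8.4],[0,0,-8.4],[0,0,-8.3],[0,0,-8.4],[0,0,-8.4],[0,0,-8.3]]
 offset[[0,0,0.16],[0,0,0.17],[0,-0.01,0.16],[0,0,0.16],[0,0,0.17],[0,0,0.16],[0,0,0.17],[0,0,0.16],[0.01,0,0.16],[0,0,0.17],[0,0,0.16],[0,0,0.17]]
 grip  [5,5,5,5,5,5,5,5,5,5,5,5]
call 12
 turn  [[0,0,-8.4],[0,0,-8.4],[0,0,-8.4],[0,0,-8.3],[0,0,-8.4],[0,0,-8.4],[0,0,-8.4],[0,0,-8.3],[0,0,-8.4],[0,0,-8.4],[0,0,-8.3],[0,0,-8.4]]
 offset[[0,0,0.16],[0.01,0,0.16],[0,0,0.17],[0,0,0.16],[0,0,0.17],[0,0,0.16],[0,0,0.16],[0,0.01,0.17],[0,0,0.16],[0,0,0.16],[0,0,0.17],[0,0,0.16]]
 grip  [5,5,5,5,5,5,5,5,5,5,5,5]
call 9
 turn  [[0,0,-8.4],[0,0,-8.4],[0,0,-8.3],[0,0,-8.4],[0,0,-8.4],[0,0,-8.4],[0,0,-8.3],[0,0,0],[0,0,0]]
 offset[[0,0,0.17],[0,0.01,0.16],[0,0,0.16],[0,0,0.17],[0,0,0.16],[0,0,0.17],[-0.01,0,0.16],[0,0,0],[0,0,0]]
 grip  [5,5,5,5,5,5,5,5,5]
end [0.609 0.243 0.359] 262.48
```

View pics/h10.png

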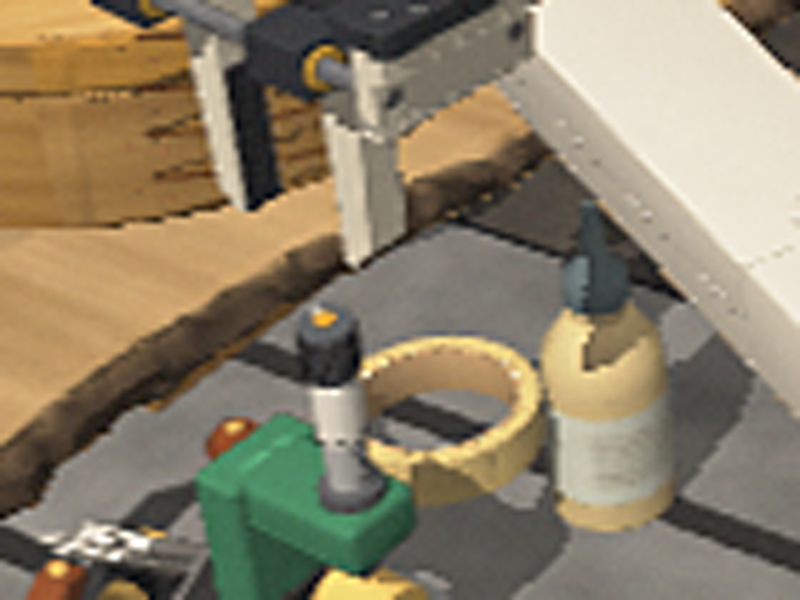

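Emit:
step_arm --turn '[[0, 0, 0], [0, 0, 0], [0, 0, 0], [0, 0, 0]]' --offset '[[0, 0, 3], [0, 0, 2.5], [0, 0, 1.5], [0, 0, 0]]' --gripper '[5, 5, 5, 5]'

```text
t: 15.6
ee_pos: [0.6088, 0.2422, 0.3585]
eef_rot: [-0.001, -0.659, 0.752, 0.001]
ft_force: [0.0, 0.1, 0.8]
finger_gap: 0.0501
```

Emit:
step_arm --turn '[[0, 0, 0], [0, 0, 0], [0, 0, 0], [0, 0, 0], [0, 0, 0], [0, 0, 0]]' --offset '[[0, 0, 0], [0, 0, 0], [0, 0, 0], [0, 0, 0], [0, 0, 0], [0, 0, 0]]' --gripper '[1.8, 1.8, 1.8, 1.8, 1.8, 1.8]' --grip_force 12

```text
t: 16.2
ee_pos: [0.6101, 0.2421, 0.3609]
eef_rot: [0.002, -0.659, 0.752, -0.001]
ft_force: [8.1, -0.8, -0.7]
finger_gap: 0.0217
```

```bash
python3 look.py h12 side 100 180 140 105; python3 look.py h13 top 100 130 120 90; python3 -c "
from h import *
o,r=st();print(o['wrist_torque'])"
```

```text
t 16.3 pos [0.6101 0.2421 0.3609] gap 0.0217 F [ 9.3 -1.2 -0.5]
[[-0.131 -0.991  0.005]
 [-0.991  0.131  0.001]
 [-0.001 -0.005 -1.   ]]
q [ 0.31  0.59  1.4  -0.    1.15 -2.7 ]
[ 0.01077199 -1.45976804  0.01780493]
```

View pics/h12.png

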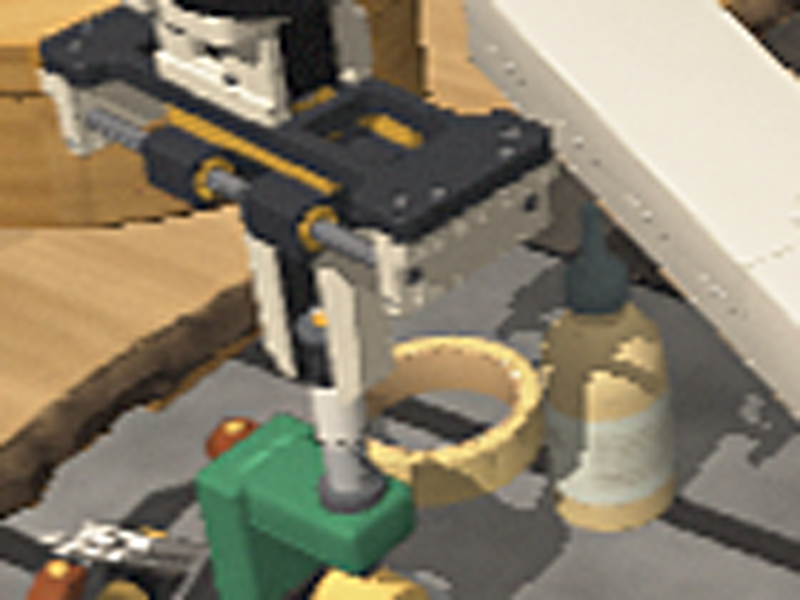

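Emit:
step_arm --turn '[[0, 0, 0], [0, 0, 0], [0, 0, 0]]' --offset '[[0, -0.2, 0], [0, 0, 0], [0, 0, 0]]' --gripper '[1.8, 1.8, 1.8]'

```text
t: 16.6
ee_pos: [0.6113, 0.2421, 0.3607]
eef_rot: [0.001, -0.659, 0.752, -0.0]
ft_force: [-0.2, -0.7, 6.1]
finger_gap: 0.0219
```

Now clockwise 90° (tool +z), watching force.

Emit:
step_arm --turn '[[0, 0, 7.5], [0, 0, 7.5], [0, 0, 7.5], [0, 0, 7.5], [0, 0, 7.5], [0, 0, 7.5], [0, 0, 7.5], [0, 0, 7.5], [0, 0, 7.5], [0, 0, 7.5], [0, 0, 7.5], [0, 0, 7.5]]' --offset '[[0, 0, -0.05], [0, 0, 0], [0, 0, 0], [0, 0, 0], [0, 0, 0], [0, 0, 0], [0, 0, 0], [0, 0, 0], [0, 0, 0], [0, 0, 0], [0, 0, 0], [0, 0, 0]]' --gripper '[1.8, 1.8, 1.8, 1.8, 1.8, 1.8, 1.8, 1.8, 1.8, 1.8, 1.8, 1.8]'

```text
t: 17.8
ee_pos: [0.6114, 0.2419, 0.3608]
eef_rot: [0.001, 0.068, 0.998, -0.0]
ft_force: [2.1, -1.0, 1.0]
finger_gap: 0.0215
```

```bash
python3 look.py h14 side 100 180 140 105; python3 -c "
from h import *
o,r=st();print(o['wrist_torque'])"
```

```text
t 17.85 pos [0.6114 0.2419 0.3607] gap 0.0216 F [ 3.  -2.7  1.6]
[[-0.99   0.144  0.002]
 [ 0.144  0.99  -0.   ]
 [-0.002  0.    -1.   ]]
q [ 0.31  0.59  1.39 -0.    1.16 -1.12]
[-0.25633567 -0.66794603  0.01906085]
```

View pics/h14.png

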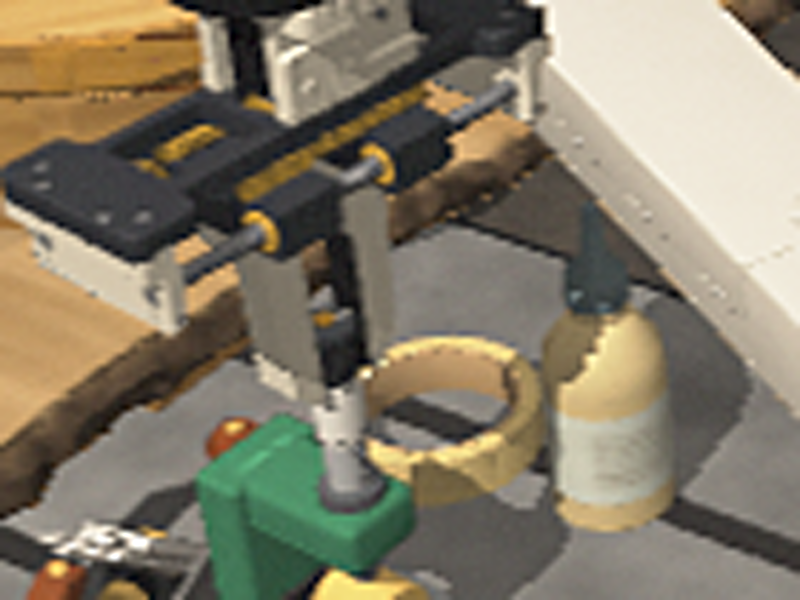

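Emit:
step_arm --turn '[[0, 0, 8], [0, 0, 8], [0, 0, 8], [0, 0, 8], [0, 0, 8], [0, 0, 8], [0, 0, 8], [0, 0, 8], [0, 0, 8], [0, 0, 8], [0, 0, 8], [0, 0, 8]]' --offset '[[0, 0, 0], [0, 0, 0], [0, 0, 0], [0, 0, 0], [0, 0, 0], [0, 0, 0], [0, 0, 0], [0, 0, 0], [0, 0, 0], [0, 0, 0], [0, 0, 0], [0, 0, 0]]' --gripper '[1.8, 1.8, 1.8, 1.8, 1.8, 1.8, 1.8, 1.8, 1.8, 1.8, 1.8, 1.8]'

```text
t: 19.05
ee_pos: [0.6113, 0.2417, 0.3607]
eef_rot: [0.0, 0.786, 0.618, 0.0]
ft_force: [1.0, -3.5, 3.6]
finger_gap: 0.0215
```

```bash
python3 -c "
from h import *
o,r=st();print(o['wrist_torque'])"
```

```text
t 19.05 pos [0.6113 0.2417 0.3607] gap 0.0215 F [ 1.  -3.5  3.6]
[[ 0.236  0.972  0.001]
 [ 0.972 -0.236 -0.001]
 [-0.001  0.001 -1.   ]]
q [ 0.31  0.59  1.39 -0.    1.16  0.54]
[-0.6657653  -0.26740246 -0.06802811]
```

Emit:
step_arm --turn '[[0, 0, 8], [0, 0, 8], [0, 0, 8], [0, 0, 8], [0, 0, 8], [0, 0, 8], [0, 0, 8], [0, 0, 8], [0, 0, 8], [0, 0, 8], [0, 0, 8]]' --offset '[[0, 0, 0], [0, 0, 0], [0, 0, 0], [0, 0, 0], [0, 0, 0], [0, 0, 0], [0, 0, 0], [0, 0, 0], [0, 0, 0], [0, 0, 0], [0, 0, 0]]' --gripper '[1.8, 1.8, 1.8, 1.8, 1.8, 1.8, 1.8, 1.8, 1.8, 1.8, 1.8]'

```text
t: 20.15
ee_pos: [0.6111, 0.2419, 0.3607]
eef_rot: [0.0, 0.995, -0.102, 0.0]
ft_force: [-0.5, -1.4, 3.9]
finger_gap: 0.022
```

```bash
python3 look.py h15 side 100 180 140 105;python3 -c "
from h import *
o,r=st();print(o['wrist_torque'])"
```

```text
t 20.2 pos [0.6111 0.242  0.3607] gap 0.0218 F [-1.  -1.7  4.4]
[[ 0.978 -0.21   0.   ]
 [-0.21  -0.978 -0.   ]
 [ 0.     0.    -1.   ]]
q [ 0.31  0.59  1.39 -0.    1.16  2.09]
[-0.32974214  0.16264304 -0.04430443]
```

View pics/h15.png

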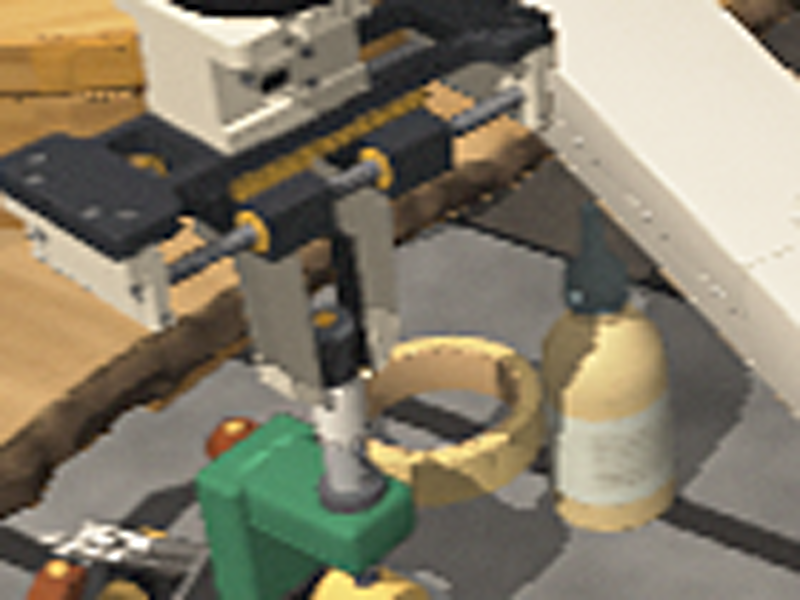

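Emit:
step_arm --turn '[[0, 0, 8], [0, 0, 8], [0, 0, 8], [0, 0, 8], [0, 0, 7], [0, 0, 0]]' --offset '[[0, 0, 0], [0, 0, 0], [0, 0, 0], [0, 0, 0], [0, 0, 0], [0, 0, 0]]' --gripper '[1.8, 1.8, 1.8, 1.8, 1.8, 1.8]'

```text
t: 20.8
ee_pos: [0.6111, 0.2421, 0.3607]
eef_rot: [-0.0, 0.905, -0.425, 0.0]
ft_force: [-1.3, -0.4, 5.7]
finger_gap: 0.0219
```

```bash
python3 look.py h16 side 100 180 140 105;python3 -c "
from h import *
o,r=st();print(o['wrist_torque'])"
```

```text
t 20.85 pos [0.6111 0.2421 0.3607] gap 0.0218 F [-0.3 -1.1  4.6]
[[ 0.641 -0.768  0.   ]
 [-0.768 -0.641  0.   ]
 [ 0.    -0.    -1.   ]]
q [0.31 0.59 1.39 0.   1.16 2.75]
[-0.07715663  0.21835652 -0.00960031]
```

View pics/h16.png

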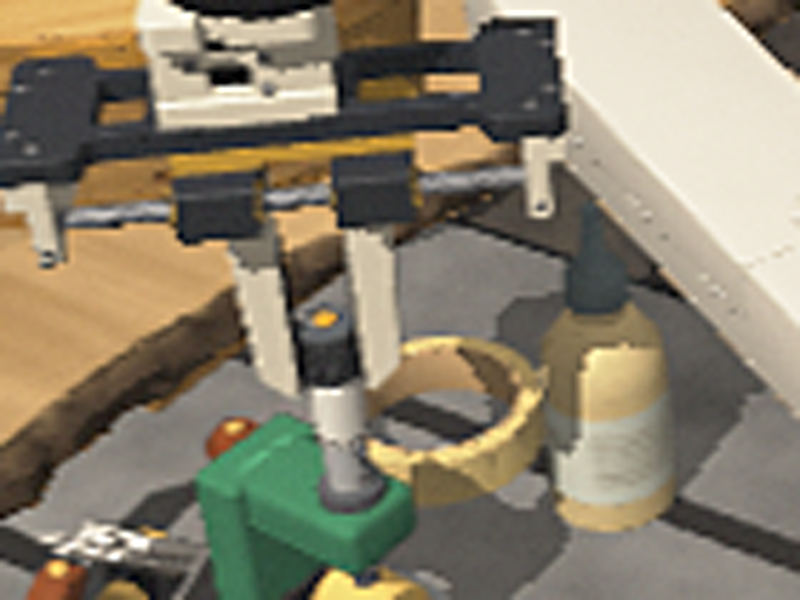

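Emit:
step_arm --turn '[[0, 0, 0], [0, 0, 0], [0, 0, 0], [0, 0, -8], [0, 0, -8], [0, 0, -8], [0, 0, -8], [0, 0, -8], [0, 0, -8], [0, 0, -8], [0, 0, -8], [0, 0, -8]]' --offset '[[0, 0, 0], [0, 0, 0], [0, 0, 0], [0, 0, 0], [0, 0, 0], [0, 0, 0], [0, 0, 0], [0, 0, 0], [0, 0, 0], [0, 0, 0], [0, 0, 0], [0, 0, 0]]' --gripper '[5, 5, 5, 5, 5, 5, 5, 5, 5, 5, 5, 5]'

```text
t: 22.05
ee_pos: [0.6111, 0.2421, 0.36]
eef_rot: [-0.0, 0.982, 0.19, -0.0]
ft_force: [-0.0, 0.2, -0.6]
finger_gap: 0.0501
```

Emit:
step_arm --turn '[[0, 0, -8], [0, 0, -8], [0, 0, 0], [0, 0, 0], [0, 0, 0], [0, 0, 0], [0, 0, 0]]' --offset '[[0, 0, 0], [0, 0, 0], [0, 0, 0], [0, 0, 0], [0, 0, 0], [0, 0, 0], [0, 0, 0]]' --gripper '[5, 5, 1.8, 1.8, 1.8, 1.8, 1.8]'

```text
t: 22.75
ee_pos: [0.6112, 0.2419, 0.3602]
eef_rot: [0.0, 0.947, 0.321, 0.0]
ft_force: [0.7, -1.0, 0.0]
finger_gap: 0.0217
```

Emit:
step_arm --turn '[[0, 0, 8], [0, 0, 8], [0, 0, 8], [0, 0, 8], [0, 0, 8], [0, 0, 8], [0, 0, 8], [0, 0, 8], [0, 0, 8], [0, 0, 8], [0, 0, 8], [0, 0, 0]]' --offset '[[0, 0, 0], [0, 0, 0], [0, 0, 0], [0, 0, 0], [0, 0, 0], [0, 0, 0], [0, 0, 0], [0, 0, 0], [0, 0, 0], [0, 0, 0], [0, 0, 0], [0, 0, 0]]' --gripper '[1.8, 1.8, 1.8, 1.8, 1.8, 1.8, 1.8, 1.8, 1.8, 1.8, 1.8, 1.8]'

```text
t: 23.95
ee_pos: [0.6112, 0.242, 0.3602]
eef_rot: [-0.0, 0.904, -0.428, 0.0]
ft_force: [2.3, -0.9, -0.9]
finger_gap: 0.0219
```

Emit:
step_arm --turn '[[0, 0, -8.4], [0, 0, -8.4], [0, 0, -8.4], [0, 0, -8.4], [0, 0, -8.4], [0, 0, -8.4], [0, 0, -8.4], [0, 0, -8.4], [0, 0, -8.4], [0, 0, -8.4], [0, 0, -8.4], [0, 0, -8.4]]' --offset '[[0, 0, 0], [0, 0, 0], [0, 0, 0], [0, 0, 0], [0, 0, 0], [0, 0, 0], [0, 0, 0], [0, 0, 0], [0, 0, 0], [0, 0, 0], [0, 0, 0], [0, 0, 0]]' --gripper '[1.8, 1.8, 1.8, 1.8, 1.8, 1.8, 1.8, 1.8, 1.8, 1.8, 1.8, 1.8]'

```text
t: 25.15
ee_pos: [0.6112, 0.2418, 0.3603]
eef_rot: [0.0, 0.903, 0.43, 0.0]
ft_force: [1.2, -1.8, -0.6]
finger_gap: 0.0218
```

Emit:
step_arm --turn '[[0, 0, -8.4], [0, 0, -8.4], [0, 0, -8.4], [0, 0, -8.4], [0, 0, -8.4], [0, 0, -8.4], [0, 0, -8.4], [0, 0, -8.4], [0, 0, -8.4], [0, 0, -8.4], [0, 0, -8.4], [0, 0, -8.4]]' --offset '[[0, 0, 0], [0, 0, 0], [0, 0, 0], [0, 0, 0], [0, 0, 0], [0, 0, 0], [0, 0, 0], [0, 0, 0], [0, 0, 0], [0, 0, 0], [0, 0, 0], [0, 0, 0]]' --gripper '[1.8, 1.8, 1.8, 1.8, 1.8, 1.8, 1.8, 1.8, 1.8, 1.8, 1.8, 1.8]'

```text
t: 26.35
ee_pos: [0.6113, 0.2419, 0.3603]
eef_rot: [0.0, 0.244, 0.97, -0.0]
ft_force: [2.9, -1.9, -0.6]
finger_gap: 0.0216
```

Emit:
step_arm --turn '[[0, 0, -8], [0, 0, -8], [0, 0, 0], [0, 0, 0], [0, 0, 0], [0, 0, 0], [0, 0, 0], [0, 0, 0], [0, 0, 0]]' --offset '[[0, 0, 0], [0, 0, 0], [0, 0, 0], [0, 0, 0], [0, 0, 0], [0, 0, 0], [0, 0, -2], [0, 0, -4.5], [0, 0, 0]]' --gripper '[1.8, 1.8, 1.8, 5, 5, 5, 5, 5, 5]'

```text
t: 27.25
ee_pos: [0.6115, 0.2423, 0.4312]
eef_rot: [0.004, 0.113, 0.994, 0.002]
ft_force: [1.3, 0.1, 0.1]
finger_gap: 0.0499
```

```bash
python3 look.py h17 side 100 200 140 105; python3 plan.py .45,.15,.42,176.8,5 w2
```

```text
t 27.3 pos [0.6112 0.2422 0.4283] gap 0.05 F [-0.  -0.3 -1.2]
[[-0.975  0.224  0.005]
 [ 0.224  0.975  0.002]
 [-0.004  0.003 -1.   ]]
q [ 0.31  0.53  1.32  0.    1.29 -1.04]
yaw 167.07 grasp z 0.2613 grasp xy [0.6121 0.2425 0.2613]
call 6
 turn  [[0,0,-2.4],[0,0,-2.5],[0,0,-2.4],[0,0,-2.4],[0,0,0],[0,0,0]]
 offset[[3.4,-3.1,0.2],[3.6,-3.1,0.2],[3.6,-2.8,0.2],[3.8,-2.7,0.2],[0,0,0],[0,0,0]]
 grip  [5,5,5,5,5,5]
end [0.4501 0.1499 0.4203] 176.77
```

View pics/h17.png

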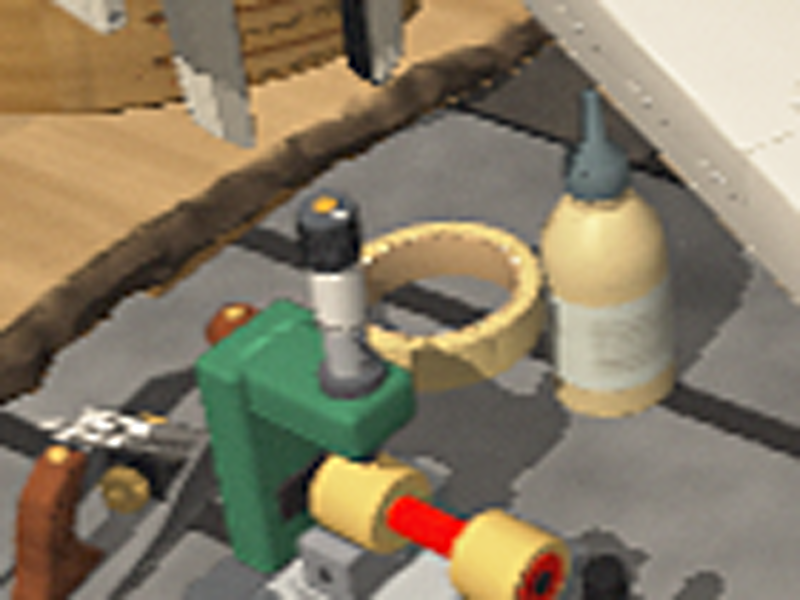

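```bash
python3 plan.py .493,.250,.40,176.8,5 -,-,.237,- w1
```

```text
t 27.3 pos [0.6112 0.2422 0.4283] gap 0.05 F [-0.  -0.3 -1.2]
[[-0.975  0.224  0.005]
 [ 0.224  0.975  0.002]
 [-0.004  0.003 -1.   ]]
q [ 0.31  0.53  1.32  0.    1.29 -1.04]
yaw 167.07 grasp z 0.2613 grasp xy [0.6121 0.2425 0.2613]
call 8
 turn  [[0,0,-3.2],[0,0,-3.3],[0,0,-3.2],[0,0,-0],[0,0,-0],[0,0,-0],[0,0,-0],[0,0,0]]
 offset[[3.9,-0.6,0.9],[3.9,-0.4,1],[4,-0.2,0.9],[0,0,4.1],[0,0,4.1],[0,0,4],[0,0,4.1],[0,0,0]]
 grip  [5,5,5,5,5,5,5,5]
end [0.4928 0.2503 0.2373] 176.77
```

Emit:
step_arm --turn '[[0, 0, -3.2], [0, 0, -3.3], [0, 0, -3.2], [0, 0, 0], [0, 0, 0], [0, 0, 0], [0, 0, 0], [0, 0, 0]]' --offset '[[3.9, -0.6, 0], [3.9, -0.4, 0.9], [4, -0.2, 1], [0, 0, 4], [0, 0, 4], [0, 0, 5], [0, 0, 4], [0, 0, 0]]' --gripper '[5, 5, 5, 5, 5, 5, 5, 5]'

```text
t: 28.1
ee_pos: [0.4908, 0.2493, 0.2313]
eef_rot: [-0.004, 0.028, 1.0, -0.002]
ft_force: [-0.0, -0.3, 0.5]
finger_gap: 0.0498
```

Emit:
step_arm --turn '[[0, 0, 0], [0, 0, 0], [0, 0, 0], [0, 0, 0], [0, 0, 0], [0, 0, 0]]' --offset '[[0, 0, 0], [0, 0, 0], [0, 0, 0], [0, 0, 0], [0, 0, 0], [0, 0, 0]]' --gripper '[1, 1, 1, 1, 1, 1]' --grip_force 20

```text
t: 28.7
ee_pos: [0.4929, 0.2498, 0.2374]
eef_rot: [0.001, 0.028, 1.0, -0.0]
ft_force: [-1.1, -4.0, 7.9]
finger_gap: 0.0175
```

Emit:
step_arm --turn '[[0, 0, 0], [0, 0, 0], [0, 0, 0], [0, 0, 0], [0, 0, 0], [0, 0, 0], [0, 0, 0], [0, 0, 0], [0, 0, 0], [0, 0, 0]]' --offset '[[1, 0, 0], [2, 0, 0], [2, 0, 0], [1.5, 0, 0], [0, 0, 0], [0, 0, 0], [0, 0, 0], [0, 0, 0], [0, 0, -3], [0, 0, -4.5]]' --gripper '[1, 1, 1, 1, 1, 5, 5, 5, 5, 5]'

```text
t: 29.7
ee_pos: [0.4275, 0.2533, 0.3103]
eef_rot: [-0.002, 0.028, 1.0, -0.001]
ft_force: [0.2, -0.2, 0.6]
finger_gap: 0.049
```

Emit:
step_arm --turn '[[0, 0, 0], [0, 0, 0], [0, 0, 0], [0, 0, 0], [0, 0, 0]]' --offset '[[0, 0, -4.5], [0, 0, -4.5], [0, 0, -2.5], [0, 0, 0], [0, 0, 0]]' --gripper '[5, 5, 5, 5, 5]'

```text
t: 30.2
ee_pos: [0.4277, 0.2535, 0.4258]
eef_rot: [-0.0, 0.028, 1.0, -0.0]
ft_force: [0.5, 0.4, 0.1]
finger_gap: 0.0501
```

```bash
python3 look.py h18 side 100 130 280 210; python3 plan.py .593,-.246,.42,91.7,5 w2
```

```text
t 30.25 pos [0.4276 0.2535 0.4251] gap 0.0496 F [ 0.3 -0.  -0. ]
[[-0.998  0.056 -0.002]
 [ 0.056  0.998 -0.001]
 [ 0.002 -0.001 -1.   ]]
q [ 0.44  0.23  1.76 -0.    1.15 -1.07]
yaw 176.8 grasp z 0.2581 grasp xy [0.4274 0.2533 0.2581]
call 12
 turn  [[0,0,7.1],[0,0,7.1],[0,0,7.1],[0,0,7.1],[0,0,7.1],[0,0,7],[0,0,7.1],[0,0,7.1],[0,0,7.1],[0,0,7.1],[0,0,7.1],[0,0,7.1]]
 offset[[-1.6,-4.1,0],[-2.1,-3.8,0.1],[-2.6,-3.6,0],[-2.9,-3.2,0.1],[-3.4,-2.8,0],[-3.7,-2.4,0.1],[-3.9,-1.9,0],[-4.2,-1.4,0],[-4.3,-0.9,0.1],[-4.4,-0.4,0],[-4.3,0.2,0.1],[-4.4,0.7,0]]
 grip  [5,5,5,5,5,5,5,5,5,5,5,5]
call 2
 turn  [[0,0,0],[0,0,0]]
 offset[[0,0,0],[0,0,0]]
 grip  [5,5]
end [ 0.593  -0.2464  0.4201] 91.7
```

View pics/h18.png

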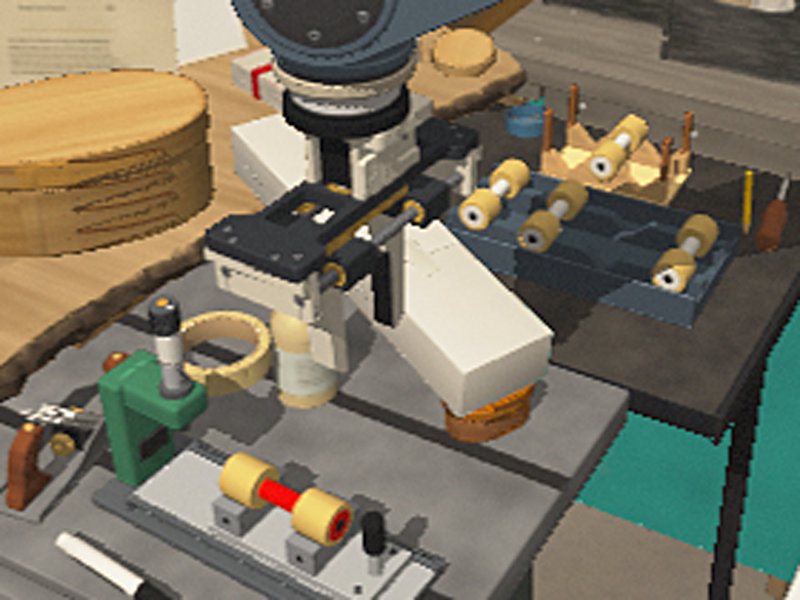

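```bash
sed -i "s/('sample',.4445,-.242,1.57),//; s/^print(tri.*//" l1.py; python3 l1.py
```

```text
[ 0.5927 -0.2444  1.6035]
   [ 0.5959 -0.2482  1.6232]
roller_1 2 [ 0.593  -0.2443  1.5835] 0.17599782347679138
   [ 0.5177 -0.2371  1.5942]
   [ 0.5205 -0.2406  1.6269]
roller_1 2 [ 0.5183 -0.2373  1.6037] 0.11030232906341553
   [ 0.3678 -0.2385  1.5932]
   [ 0.3707 -0.2492  1.6521]
roller_1 2 [ 0.3678 -0.2385  1.5951] 0.19444996118545532
   [ 0.5179 -0.4082  1.5884]
   [ 0.5212 -0.4117  1.6182]
roller_4 2 [ 0.5194 -0.4093  1.6192] 0.16765207052230835
```

Emit:
step_arm --turn '[[0, 0, 7.1], [0, 0, 7.1], [0, 0, 7.1], [0, 0, 7.1], [0, 0, 7.1], [0, 0, 7], [0, 0, 7.1], [0, 0, 7.1], [0, 0, 7.1], [0, 0, 7.1], [0, 0, 7.1], [0, 0, 7.1]]' --offset '[[-1.6, -4.1, 0], [-2.1, -3.8, 0], [-2.6, -3.6, 0], [-2.9, -3.2, 0], [-3.4, -2.8, 0], [-3.7, -2.4, 0], [-3.9, -1.9, 0], [-4.2, -1.4, 0], [-4.3, -0.9, 0], [-4.4, -0.4, 0], [-4.3, 0.2, 0], [-4.4, 0.8, 0]]' --gripper '[5, 5, 5, 5, 5, 5, 5, 5, 5, 5, 5, 5]'

```text
t: 31.95
ee_pos: [0.5945, -0.2479, 0.4262]
eef_rot: [-0.0, 0.698, 0.716, 0.0]
ft_force: [0.4, 0.4, 0.1]
finger_gap: 0.0498
```

Emit:
step_arm --turn '[[0, 0, 0], [0, 0, 0], [0, 0, 0], [0, 0, 0], [0, 0, 0]]' --offset '[[0, 0, 4.5], [0, 0, 4.5], [0, 0, 4.5], [0, 0, 0], [0, 0, 0]]' --gripper '[5, 5, 5, 5, 5]'

```text
t: 32.45
ee_pos: [0.5946, -0.2462, 0.2921]
eef_rot: [-0.0, 0.696, 0.718, -0.0]
ft_force: [-0.4, -0.9, 1.3]
finger_gap: 0.0504
```

```bash
python3 look.py h19 side 230 120 140 105; python3 plan.py .5945,-.246,.21,91.7,5 w2
```

```text
t 32.5 pos [ 0.5949 -0.2463  0.2936] gap 0.0499 F [ 1.1 -0.3  0.2]
[[-0.03   1.     0.002]
 [ 1.     0.03  -0.001]
 [-0.001  0.002 -1.   ]]
q [-0.46  0.64  1.48  0.    1.01 -0.49]
yaw 91.71 grasp z 0.1266 grasp xy [ 0.5953 -0.2465  0.1266]
call 4
 turn  [[0,0,0],[0,0,0],[0,0,0],[0,0,0]]
 offset[[0,0,4.2],[0,0,4.2],[0,0,0],[0,0,0]]
 grip  [5,5,5,5]
end [ 0.5949 -0.2463  0.2096] 91.71
```

View pics/h19.png

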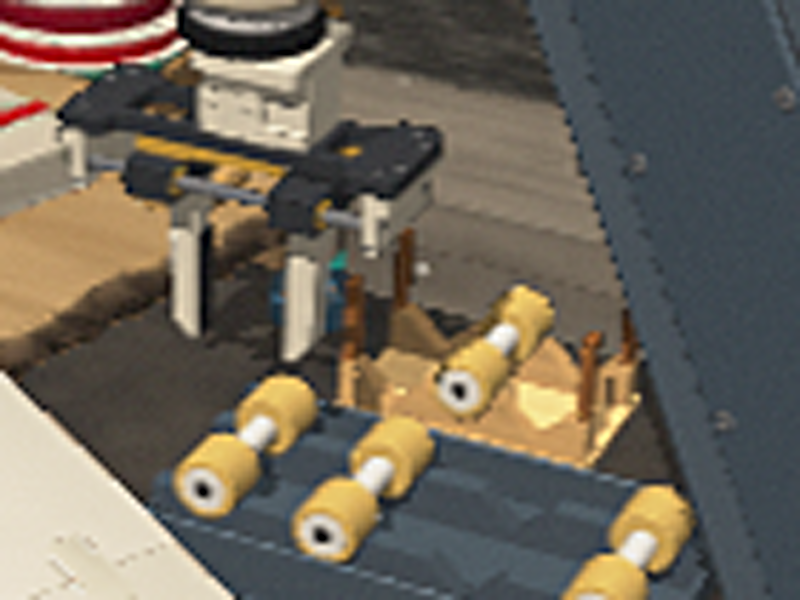

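Emit:
step_arm --turn '[[0, 0, 0], [0, 0, 0], [0, 0, 0], [0, 0, 0], [0, 0, 0], [0, 0, 0], [0, 0, 0], [0, 0, 0], [0, 0, 0]]' --offset '[[0, 0, 4], [0, 0, 3.9], [0, 0, 0], [0, 0, 0], [0, 0, 0], [0, 0, 0], [0, 0, 0], [0, 0, 0], [0, 0, 0]]' --gripper '[5, 5, 5, 1, 1, 1, 1, 1, 1]' --grip_force 30

```text
t: 33.4
ee_pos: [0.5948, -0.2462, 0.2133]
eef_rot: [0.001, 0.696, 0.718, 0.001]
ft_force: [3.5, 0.4, 5.5]
finger_gap: 0.0152
```

Emit:
step_arm --turn '[[0, 0, 0], [0, 0, 0], [0, 0, 0], [0, 0, 0], [0, 0, 0], [0, 0, 0], [0, 0, 0]]' --offset '[[0, 0, 0], [0, 0, -3], [0, 0, -4], [0, 0, -4], [0, 0, -2], [0, 0, 0], [0, 0, 0]]' --gripper '[1, 1, 1, 1, 1, 1, 1]'

```text
t: 34.1
ee_pos: [0.5938, -0.246, 0.3409]
eef_rot: [-0.001, 0.697, 0.718, -0.0]
ft_force: [-0.7, 0.6, -2.2]
finger_gap: 0.0151
```

```bash
python3 look.py h20 side 230 120 140 105; python3 plan.py .563,-.4065,.34,91.6 w1 v.03 -,-,.235,-
```

```text
t 34.15 pos [ 0.5938 -0.2459  0.3402] gap 0.015 F [-0.7 -0.  -2. ]
[[-0.03   1.    -0.003]
 [ 1.     0.03   0.001]
 [ 0.001 -0.003 -1.   ]]
q [-0.47  0.58  1.45 -0.    1.11 -0.49]
yaw 91.7 grasp z 0.1732 grasp xy [ 0.5933 -0.2457  0.1732]
call 9
 turn  [[0,0,0],[0,0,0.1],[0,0,-0],[0,0,0],[0,0,0],[0,0,-0],[0,0,-0],[0,0,-0],[0,0,-0]]
 offset[[-4,-0.9,0],[-4,-0.9,0],[-4,-0.9,0],[-4,-0.8,0],[0,0,0],[0,0,2.6],[0,0,2.7],[0,0,2.6],[0,0,2.6]]
 grip  [1.5,1.5,1.5,1.5,1.5,1.5,1.5,1.5,1.5]
end [ 0.5634 -0.4069  0.2352] 91.6
```

View pics/h20.png

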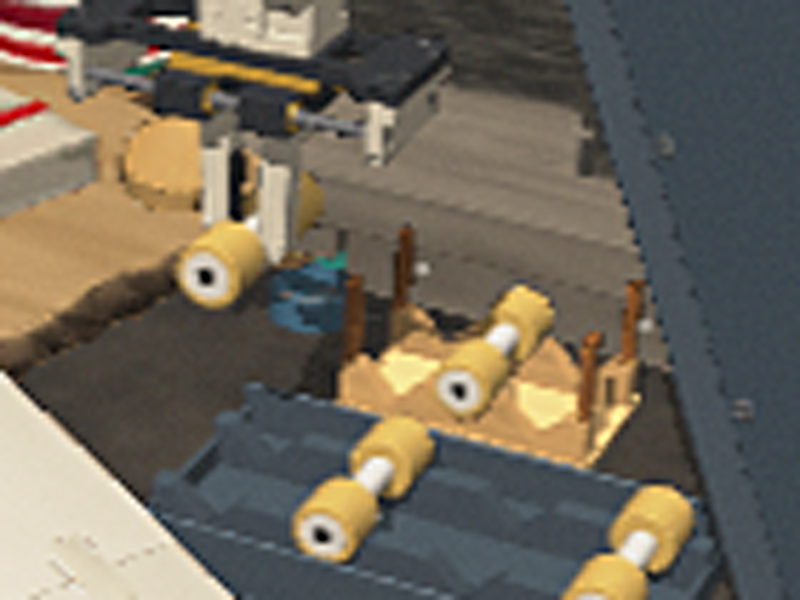

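Emit:
step_arm --turn '[[0, 0, 0], [0, 0, 0], [0, 0, 0], [0, 0, 0], [0, 0, 0], [0, 0, 0], [0, 0, 0], [0, 0, 0], [0, 0, 0]]' --offset '[[-4, -0.9, 0], [-4, -0.9, 0], [-4, -0.9, 0], [-4, -0.8, 0], [0, 0, 0], [0, 0, 3], [0, 0, 2.5], [0, 0, 2], [0, 0, 0]]' --gripper '[1, 1, 1, 1, 1, 1, 1, 1, 1]'

```text
t: 35.05
ee_pos: [0.5632, -0.4058, 0.2622]
eef_rot: [-0.004, 0.696, 0.718, -0.0]
ft_force: [-0.8, 1.2, -1.6]
finger_gap: 0.0154
```

```bash
python3 plan.py; python3 look.py h21 side 250 110 120 90;python3 look.py h22 top 320 160 120 90
```

```text
t 35.05 pos [ 0.5632 -0.4058  0.2622] gap 0.0154 F [-0.8  1.2 -1.6]
[[-0.03   1.    -0.006]
 [ 1.     0.03   0.005]
 [ 0.005 -0.006 -1.   ]]
q [-0.69  0.76  1.34  0.    1.05 -0.72]
yaw 91.72 grasp z 0.0952 grasp xy [ 0.5622 -0.405   0.0952]
end [ 0.5632 -0.4058  0.2622] 91.72
```

View pics/h21.png

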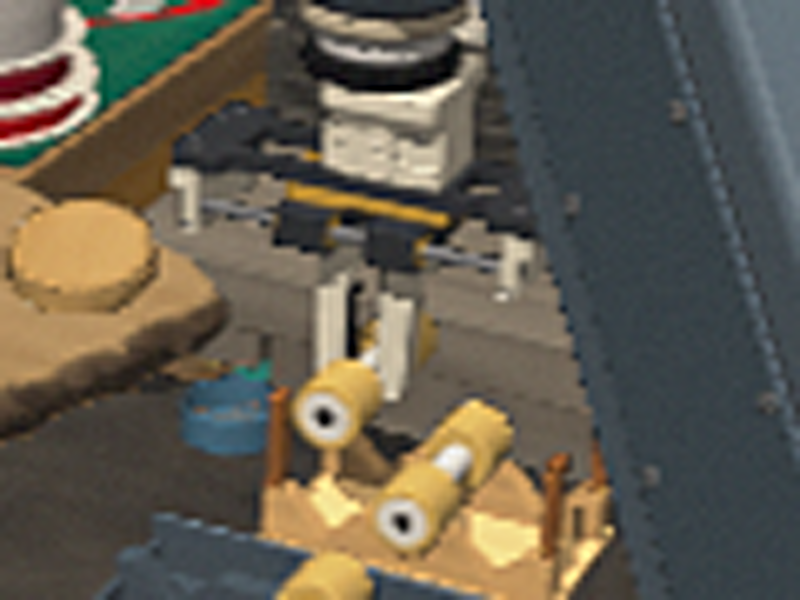

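View pics/h22.png

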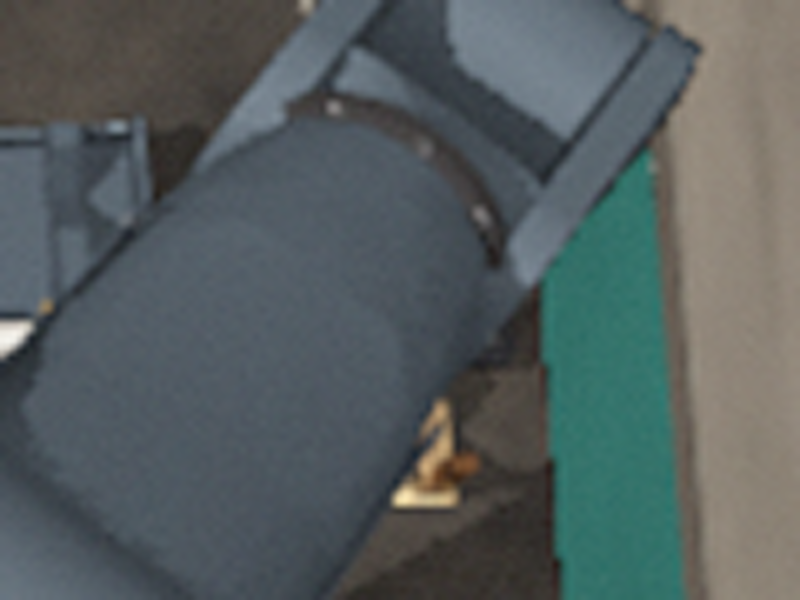

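```bash
cat > side.py <<'E'
from fit import *
import sys
# side.py x,y,z ... : fit plain rollers near given spots with side camera
ps=robot.camera('side'); L=robot.regions_of(ps,'roller_1')+robot.regions_of(ps,'sample')
for a in sys.argv[1:]:
    x,y,z=map(float,a.split(',')); uv=proj(ps,[x,y,z])[0]
    b=min(L,key=lambda r:np.hypot(*(np.argwhere(r['mask']).mean(0)[::-1]-uv)) if r['mask'].any() else 1e9)
    d=np.hypot(*(np.argwhere(b['mask']).mean(0)[::-1]-uv))
    if d>9: print(a,'none',d); continue
    v,c=fit([(ps,b['mask'].astype(np.float32))],mkroller(z),[x,y,1.6],[.006,.006,.05]); print(a,np.round(v,4),round(c,3),round(d,1),round(b['score'],2))
E
python3 side.py .5632,-.406,.0895 .5195,-.41,.0395 .52,-.24,.0395 .37,-.24,.0395; python3 plan.py
```

```text
.5632,-.406,.0895 [ 0.5747 -0.4108  1.8138] 0.527 6.1 0.72
.5195,-.41,.0395 [ 0.5214 -0.4152  1.6072] 0.162 0.3 0.55
.52,-.24,.0395 [ 0.5214 -0.2418  1.6197] 0.126 0.7 0.62
.37,-.24,.0395 [ 0.3702 -0.2428  1.6371] 0.194 0.2 0.88
t 35.3 pos [ 0.5643 -0.4071  0.2683] gap 0.0149 F [-0.1  0.3 -2. ]
[[-0.03   1.     0.001]
 [ 1.     0.03  -0.001]
 [-0.001  0.001 -1.   ]]
q [-0.69  0.76  1.33  0.    1.05 -0.72]
yaw 91.72 grasp z 0.1013 grasp xy [ 0.5645 -0.4072  0.1013]
end [ 0.5643 -0.4071  0.2683] 91.72
```

Emit:
step_arm --turn '[[0, 0, 0], [0, 0, 0], [0, 0, 0], [0, 0, 0]]' --offset '[[0, 0, 2.5], [0, 0, 2], [0, 0, 0.8], [0, 0, 0]]' --gripper '[1, 1, 1, 1]'

```text
t: 35.7
ee_pos: [0.5642, -0.407, 0.2145]
eef_rot: [0.0, 0.696, 0.718, 0.0]
ft_force: [-0.1, 0.2, -2.5]
finger_gap: 0.0155
```

Emit:
step_arm --turn '[[0, 0, 0], [0, 0, 0]]' --offset '[[0, 0, 0.3], [0, 0, 0]]' --gripper '[1, 1]'

```text
t: 35.9
ee_pos: [0.5643, -0.4074, 0.2132]
eef_rot: [0.001, 0.696, 0.718, 0.0]
ft_force: [-2.8, 2.0, 5.4]
finger_gap: 0.0151
```

Emit:
step_arm --turn '[[0, 0, 0], [0, 0, 0], [0, 0, 0], [0, 0, 0], [0, 0, 0], [0, 0, 0], [0, 0, 0], [0, 0, 0]]' --offset '[[0, 0, 0], [0, 0, 0], [0, 0, 0], [0, 0, -2], [0, 0, -4], [0, 0, -4], [0, 0, -3], [0, 0, 0]]' --gripper '[3, 3, 3, 3, 3, 3, 3, 3]'

```text
t: 36.7
ee_pos: [0.5645, -0.4075, 0.3465]
eef_rot: [0.004, 0.696, 0.718, 0.0]
ft_force: [0.2, -0.8, -0.0]
finger_gap: 0.0299
```

```bash
python3 look.py h23 side 230 120 140 105; python3 side.py .5642,-.407,.0395 .5195,-.41,.0395 .52,-.24,.0395 .37,-.24,.0395; python3 plan.py .5205,-.239,.34,91.7,5 w1 -,-,.213,-,5
```

```text
.5642,-.407,.0395 [ 0.5655 -0.4093  1.622 ] 0.147 0.4 0.47
.5195,-.41,.0395 [ 0.522  -0.4118  1.6334] 0.09 0.8 0.79
.52,-.24,.0395 [ 0.5198 -0.2411  1.6764] 0.184 0.2 0.63
.37,-.24,.0395 [ 0.3713 -0.2449  1.6284] 0.137 0.4 0.53
t 36.9 pos [ 0.5638 -0.4069  0.3397] gap 0.0301 F [-0.2  0.1  0.2]
[[-0.03   1.    -0.002]
 [ 1.     0.03   0.001]
 [ 0.001 -0.002 -1.   ]]
q [-0.69  0.68  1.29 -0.    1.18 -0.72]
yaw 91.71 grasp z 0.1727 grasp xy [ 0.5635 -0.4067  0.1727]
call 8
 turn  [[0,0,0],[0,0,0],[0,0,0],[0,0,0],[0,0,0],[0,0,-0],[0,0,-0],[0,0,-0]]
 offset[[4.2,-1,0],[4.3,-0.9,0],[4.2,-1,0],[4.2,-0.9,0],[0,0,0],[0,0,4.2],[0,0,4.2],[0,0,4.3]]
 grip  [5,5,5,5,5,5,5,5]
end [ 0.5208 -0.2391  0.2127] 91.71
```

View pics/h23.png

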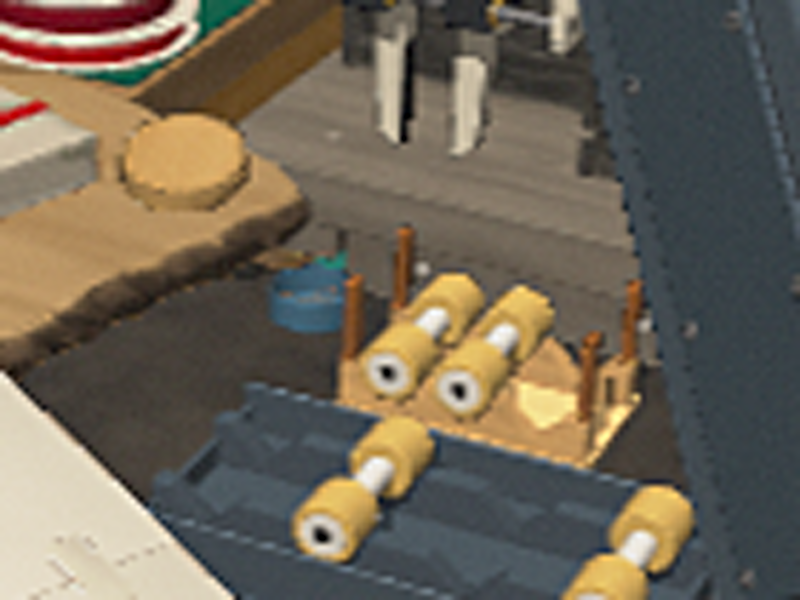

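Emit:
step_arm --turn '[[0, 0, 0], [0, 0, 0], [0, 0, 0], [0, 0, 0], [0, 0, 0], [0, 0, 0], [0, 0, 0], [0, 0, 0], [0, 0, 0]]' --offset '[[4.2, -1, 0], [4.3, -0.9, 0], [4.2, -1, 0], [4.2, -0.9, 0], [0, 0, 0], [0, 0, 4.2], [0, 0, 4.2], [0, 0, 4.3], [0, 0, 0]]' --gripper '[5, 5, 5, 5, 5, 5, 5, 5, 5]'

```text
t: 37.8
ee_pos: [0.5193, -0.2387, 0.2086]
eef_rot: [-0.005, 0.697, 0.717, -0.001]
ft_force: [-0.4, -0.1, 0.2]
finger_gap: 0.0499
```

Emit:
step_arm --turn '[[0, 0, 0], [0, 0, 0], [0, 0, 0], [0, 0, 0], [0, 0, 0], [0, 0, 0], [0, 0, 0]]' --offset '[[0, 0, 0], [0, 0, 0], [0, 0, 0], [0, 0, 0], [0, 0, 0], [0, 0, 0], [0, 0, 0]]' --gripper '[1, 1, 1, 1, 1, 1, 1]'

```text
t: 38.5
ee_pos: [0.5205, -0.2395, 0.2152]
eef_rot: [-0.0, 0.696, 0.718, -0.001]
ft_force: [-7.7, -1.3, 10.7]
finger_gap: 0.015
```

Emit:
step_arm --turn '[[0, 0, 0], [0, 0, 0], [0, 0, 0], [0, 0, 0], [0, 0, 0], [0, 0, 0]]' --offset '[[0, 0, -3], [0, 0, -4], [0, 0, -4], [0, 0, -2], [0, 0, 0], [0, 0, 0]]' --gripper '[1, 1, 1, 1, 1, 1]'

```text
t: 39.1
ee_pos: [0.5207, -0.2391, 0.3435]
eef_rot: [-0.0, 0.696, 0.718, -0.0]
ft_force: [-0.1, -0.1, -2.7]
finger_gap: 0.0153
```

```bash
python3 look.py h24 side 230 120 140 105; python3 plan.py .476,-.4085,.34,91.6 w1 v.03 -,-,.235,-
```

```text
t 39.15 pos [ 0.5206 -0.239   0.3428] gap 0.0153 F [ 0.2 -0.  -2.5]
[[-0.03   1.    -0.002]
 [ 1.     0.03   0.001]
 [ 0.001 -0.002 -1.   ]]
q [-0.51  0.46  1.65  0.    1.03 -0.54]
yaw 91.71 grasp z 0.1758 grasp xy [ 0.5203 -0.2389  0.1758]
call 9
 turn  [[0,0,0],[0,0,0.1],[0,0,-0],[0,0,0],[0,0,0],[0,0,-0],[0,0,-0],[0,0,-0],[0,0,-0]]
 offset[[-4.2,-1.2,0.1],[-4.2,-1.3,0],[-4.2,-1.2,0.1],[-4.2,-1.2,0.1],[0,0,0],[0,0,2.6],[0,0,2.6],[0,0,2.7],[0,0,2.6]]
 grip  [1.53,1.53,1.53,1.53,1.53,1.53,1.53,1.53,1.53]
end [ 0.4765 -0.4084  0.2348] 91.61
```

View pics/h24.png

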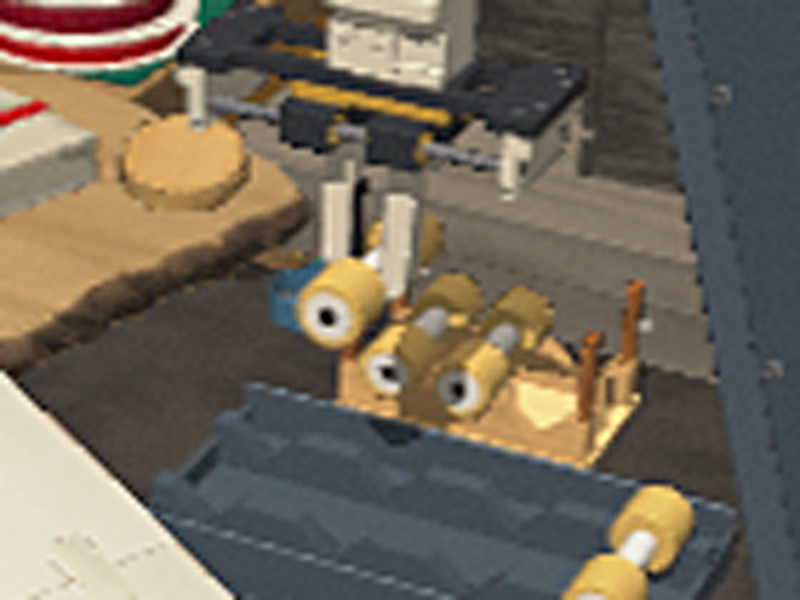

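Emit:
step_arm --turn '[[0, 0, 0], [0, 0, 0], [0, 0, 0], [0, 0, 0], [0, 0, 0], [0, 0, 0], [0, 0, 0], [0, 0, 0], [0, 0, 0], [0, 0, 0]]' --offset '[[-4.2, -1.2, 0], [-4.2, -1.3, 0], [-4.2, -1.2, 0], [-4.2, -1.2, 0], [0, 0, 0], [0, 0, 3], [0, 0, 3], [0, 0, 3], [0, 0, 2], [0, 0, 0]]' --gripper '[1, 1, 1, 1, 1, 1, 1, 1, 1, 1]'

```text
t: 40.15
ee_pos: [0.4762, -0.4073, 0.2299]
eef_rot: [-0.004, 0.696, 0.718, 0.0]
ft_force: [0.4, 1.2, -1.2]
finger_gap: 0.0154
```

Emit:
step_arm --turn '[[0, 0, 0]]' --offset '[[0, 0, 0]]' --gripper '[1]'

```text
t: 40.25
ee_pos: [0.4771, -0.4083, 0.2337]
eef_rot: [-0.001, 0.696, 0.718, 0.0]
ft_force: [0.5, -0.1, -2.0]
finger_gap: 0.0151
```

```bash
python3 look.py h25 side 250 110 120 90;python3 plan.py
```

```text
t 40.3 pos [ 0.4773 -0.4085  0.2346] gap 0.0151 F [-0.1 -0.6 -1.8]
[[-0.03  1.    0.  ]
 [ 1.    0.03 -0.  ]
 [-0.    0.   -1.  ]]
q [-0.78  0.69  1.56  0.    0.89 -0.81]
yaw 91.72 grasp z 0.0676 grasp xy [ 0.4773 -0.4085  0.0676]
end [ 0.4773 -0.4085  0.2346] 91.72
```

View pics/h25.png

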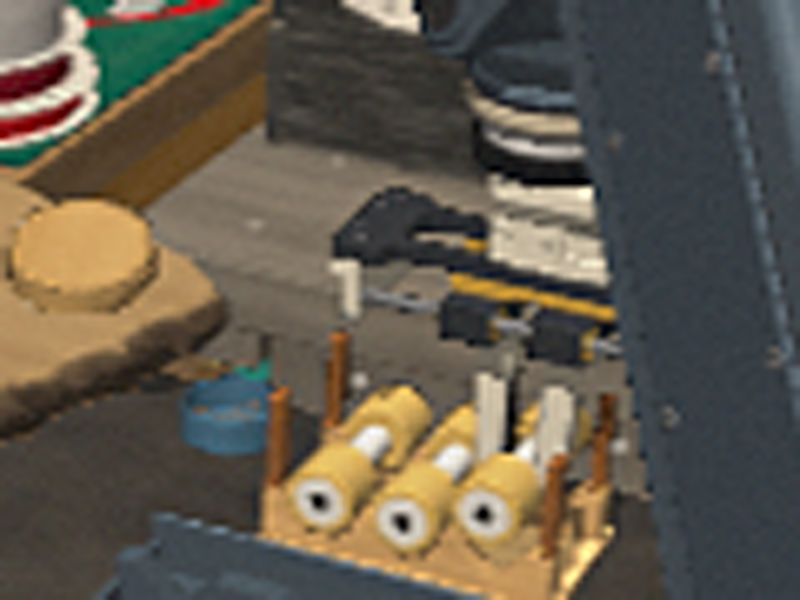

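Emit:
step_arm --turn '[[0, 0, 0], [0, 0, 0], [0, 0, 0]]' --offset '[[0, -0.1, 1], [0, 0, 0.8], [0, 0, 0]]' --gripper '[1, 1, 1]'

```text
t: 40.6
ee_pos: [0.476, -0.4085, 0.2155]
eef_rot: [-0.0, 0.697, 0.718, 0.0]
ft_force: [-0.4, -0.2, -1.7]
finger_gap: 0.0148
```

Emit:
step_arm --turn '[[0, 0, 0], [0, 0, 0]]' --offset '[[0, 0, 0.2], [0, 0, 0]]' --gripper '[1, 1]'

```text
t: 40.8
ee_pos: [0.4762, -0.4087, 0.2149]
eef_rot: [0.0, 0.697, 0.718, 0.0]
ft_force: [0.4, 1.7, 2.5]
finger_gap: 0.0151
```

Seated. Release and rise; then roller C.

Emit:
step_arm --turn '[[0, 0, 0], [0, 0, 0], [0, 0, 0], [0, 0, 0], [0, 0, 0], [0, 0, 0], [0, 0, 0], [0, 0, 0], [0, 0, 0]]' --offset '[[0, 0, 0], [0, 0, 0], [0, 0, 0], [0, 0, -2], [0, 0, -4], [0, 0, -4], [0, 0, -3], [0, 0, 0], [0, 0, 0]]' --gripper '[3, 3, 3, 3, 3, 3, 3, 3, 3]'

```text
t: 41.7
ee_pos: [0.4759, -0.4086, 0.3443]
eef_rot: [0.0, 0.697, 0.718, -0.0]
ft_force: [0.0, 0.3, -0.3]
finger_gap: 0.03
```

```bash
python3 look.py h26 side 230 120 140 105; python3 side.py .5642,-.407,.0395 .5195,-.41,.0395 .476,-.408,.0395 .37,-.24,.0395; python3 plan.py .3695,-.242,.34,91.7,5 w1 -,-,.214,-,5
```

```text
.5642,-.407,.0395 [ 0.5658 -0.4122  1.6771] 0.265 0.6 0.54
.5195,-.41,.0395 [ 0.5222 -0.4133  1.6098] 0.095 0.5 0.82
.476,-.408,.0395 [ 0.4768 -0.4082  1.6062] 0.159 1.2 0.47
.37,-.24,.0395 [ 0.371  -0.2424  1.6128] 0.096 0.2 0.67
t 41.9 pos [ 0.4759 -0.4085  0.3428] gap 0.0301 F [ 0.4 -0.5 -0.5]
[[-0.03   1.    -0.002]
 [ 1.     0.03   0.002]
 [ 0.002 -0.002 -1.   ]]
q [-0.78  0.55  1.5  -0.    1.09 -0.81]
yaw 91.71 grasp z 0.1758 grasp xy [ 0.4756 -0.4083  0.1758]
call 9
 turn  [[0,0,0],[0,0,0],[0,0,0],[0,0,0],[0,0,0],[0,0,0],[0,0,-0],[0,0,-0],[0,0,-0]]
 offset[[3.4,-2,0.1],[3.4,-2.1,0],[3.4,-2,0.1],[3.4,-2,0],[3.4,-2,0.1],[0,0,0],[0,0,4.2],[0,0,4.2],[0,0,4.2]]
 grip  [5,5,5,5,5,5,5,5,5]
end [ 0.3698 -0.2416  0.2138] 91.71
```

View pics/h26.png

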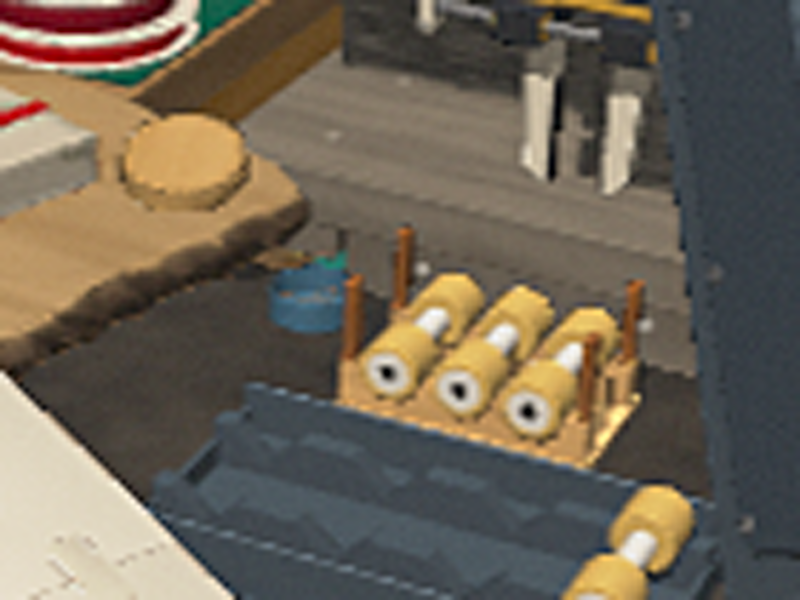

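Emit:
step_arm --turn '[[0, 0, 0], [0, 0, 0], [0, 0, 0], [0, 0, 0], [0, 0, 0], [0, 0, 0], [0, 0, 0], [0, 0, 0], [0, 0, 0], [0, 0, 0]]' --offset '[[3.4, -2, 0], [3.4, -2.1, 0], [3.4, -2, 0], [3.4, -2, 0], [3.4, -2, 0], [0, 0, 0], [0, 0, 4.3], [0, 0, 4.3], [0, 0, 4.2], [0, 0, 0]]' --gripper '[5, 5, 5, 5, 5, 5, 5, 5, 5, 5]'

```text
t: 42.9
ee_pos: [0.3689, -0.2411, 0.212]
eef_rot: [-0.005, 0.697, 0.717, -0.0]
ft_force: [-0.8, 0.5, 0.5]
finger_gap: 0.0501
```

Emit:
step_arm --turn '[[0, 0, 0], [0, 0, 0], [0, 0, 0], [0, 0, 0], [0, 0, 0], [0, 0, 0], [0, 0, 0]]' --offset '[[0, 0, 0], [0, 0, 0], [0, 0, 0], [0, 0, 0], [0, 0, 0], [0, 0, 0], [0, 0, 0]]' --gripper '[1, 1, 1, 1, 1, 1, 1]'

```text
t: 43.6
ee_pos: [0.3701, -0.2419, 0.217]
eef_rot: [0.001, 0.696, 0.718, -0.0]
ft_force: [-3.6, -0.5, 9.3]
finger_gap: 0.015
```

Emit:
step_arm --turn '[[0, 0, 0], [0, 0, 0], [0, 0, 0], [0, 0, 0], [0, 0, 0], [0, 0, 0]]' --offset '[[0, 0, -3], [0, 0, -4], [0, 0, -4], [0, 0, -2], [0, 0, 0], [0, 0, 0]]' --gripper '[1, 1, 1, 1, 1, 1]'

```text
t: 44.2
ee_pos: [0.3697, -0.2415, 0.3456]
eef_rot: [-0.0, 0.696, 0.718, -0.0]
ft_force: [-0.6, 0.3, -3.1]
finger_gap: 0.0155
```

```bash
python3 look.py h27 side 230 120 140 105; python3 plan.py .4983,-.4085,.34,91.6 w1 v.03 -,-,.26,-
```

```text
t 44.25 pos [ 0.3697 -0.2415  0.345 ] gap 0.0148 F [-0.1  0.6 -2.7]
[[-0.03   1.    -0.001]
 [ 1.     0.03   0.001]
 [ 0.001 -0.001 -1.   ]]
q [-0.68  0.24  1.98 -0.    0.93 -0.71]
yaw 91.7 grasp z 0.178 grasp xy [ 0.3694 -0.2413  0.178 ]
call 9
 turn  [[0,0,0],[0,0,0],[0,0,0.1],[0,0,-0],[0,0,0],[0,0,0],[0,0,-0],[0,0,-0],[0,0,-0]]
 offset[[-3.4,2.5,0.1],[-3.4,2.4,0.1],[-3.4,2.5,0.1],[-3.5,2.5,0.1],[-3.4,2.5,0.1],[0,0,0],[0,0,2.7],[0,0,2.6],[0,0,2.7]]
 grip  [1.48,1.48,1.48,1.48,1.48,1.48,1.48,1.48,1.48]
end [ 0.4986 -0.4088  0.26  ] 91.6
```

View pics/h27.png

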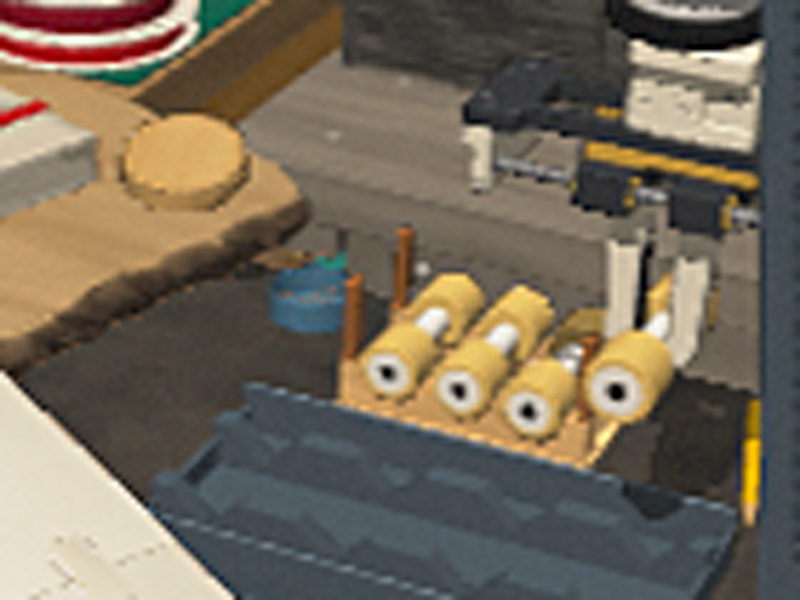

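Emit:
step_arm --turn '[[0, 0, 0], [0, 0, 0], [0, 0, 0], [0, 0, 0], [0, 0, 0], [0, 0, 0], [0, 0, 0], [0, 0, 0], [0, 0, 0], [0, 0, 0], [0, 0, 0]]' --offset '[[-3.4, 2.5, 0], [-3.4, 2.4, 0], [-3.4, 2.5, 0], [-3.5, 2.5, 0], [-3.4, 2.5, 0], [0, 0, 0], [0, 0, 3], [0, 0, 3], [0, 0, 2], [0, 0, 0], [0, 0, 0]]' --gripper '[1, 1, 1, 1, 1, 1, 1, 1, 1, 1, 1]'

```text
t: 45.35
ee_pos: [0.4989, -0.4087, 0.2655]
eef_rot: [-0.001, 0.696, 0.718, 0.0]
ft_force: [0.0, -0.3, -1.6]
finger_gap: 0.0149
```

```bash
python3 look.py h28 side 250 110 120 90;python3 plan.py
```

```text
t 45.4 pos [ 0.4991 -0.409   0.2666] gap 0.0151 F [-0.4 -0.2 -1.2]
[[-0.03  1.    0.  ]
 [ 1.    0.03 -0.  ]
 [-0.    0.   -1.  ]]
q [-0.76  0.68  1.49  0.    0.97 -0.79]
yaw 91.71 grasp z 0.0996 grasp xy [ 0.4991 -0.409   0.0996]
end [ 0.4991 -0.409   0.2666] 91.71
```

View pics/h28.png

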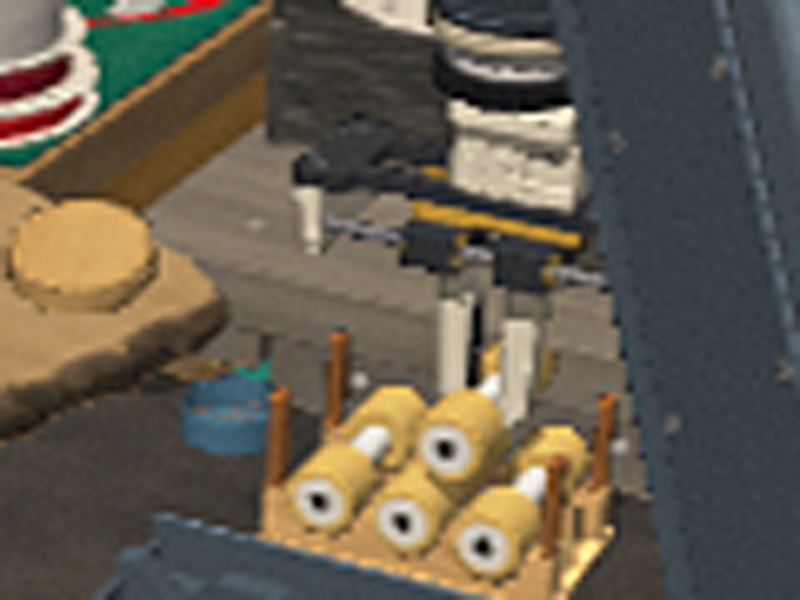

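Emit:
step_arm --turn '[[0, 0, 0], [0, 0, 0], [0, 0, 0]]' --offset '[[0, -0.05, 1.1], [0, 0, 0.7], [0, 0, 0]]' --gripper '[1, 1, 1]'

```text
t: 45.7
ee_pos: [0.4982, -0.4088, 0.2472]
eef_rot: [-0.001, 0.697, 0.718, -0.0]
ft_force: [-0.4, 0.3, -2.4]
finger_gap: 0.0151
```

Emit:
step_arm --turn '[[0, 0, 0], [0, 0, 0]]' --offset '[[0, 0, 0.2], [0, 0, 0]]' --gripper '[1, 1]'

```text
t: 45.9
ee_pos: [0.4985, -0.409, 0.2462]
eef_rot: [0.0, 0.697, 0.718, 0.0]
ft_force: [0.7, 1.0, -0.9]
finger_gap: 0.0148
```

Emit:
step_arm --turn '[[0, 0, 0], [0, 0, 0]]' --offset '[[0, 0, 0.1], [0, 0, 0]]' --gripper '[1, 1]'

```text
t: 46.1
ee_pos: [0.4986, -0.4091, 0.2458]
eef_rot: [0.0, 0.696, 0.718, -0.0]
ft_force: [-1.6, 0.5, 2.8]
finger_gap: 0.0153
```

Emit:
step_arm --turn '[[0, 0, 0], [0, 0, 0], [0, 0, 0], [0, 0, 0], [0, 0, 0], [0, 0, 0], [0, 0, 0], [0, 0, 0], [0, 0, 0], [0, 0, 0]]' --offset '[[0, 0, 0], [0, 0, 0], [0, 0, 0], [0, 0, 0], [0, 0, -1.5], [0, 0, -4], [0, 0, -4.5], [0, 0, -4.5], [0, 0, -3], [0, 0, 0]]' --gripper '[3, 3, 3, 3, 3, 3, 3, 3, 3, 3]'

```text
t: 47.1
ee_pos: [0.4986, -0.4091, 0.4265]
eef_rot: [0.004, 0.696, 0.718, 0.0]
ft_force: [0.1, -0.3, -0.6]
finger_gap: 0.03
```

```bash
python3 look.py h29 side 250 110 120 90;  python3 plan.py .511,.2485,.42,176.8,5 w2
```

```text
t 47.15 pos [ 0.4985 -0.4089  0.4234] gap 0.03 F [-0.   0.2 -0.7]
[[-0.03   1.     0.004]
 [ 1.     0.03  -0.003]
 [-0.003  0.003 -1.   ]]
q [-0.76  0.51  1.37  0.    1.26 -0.79]
yaw 91.71 grasp z 0.2564 grasp xy [ 0.4991 -0.4095  0.2564]
call 12
 turn  [[0,0,-5.7],[0,0,-5.6],[0,0,-5.7],[0,0,-5.7],[0,0,-5.7],[0,0,-5.6],[0,0,-5.7],[0,0,-5.7],[0,0,-5.7],[0,0,-5.6],[0,0,-5.7],[0,0,-5.7]]
 offset[[4.4,0.2,0],[4.3,0.7,0],[4.3,1,0.1],[4.1,1.5,0],[3.9,1.9,0],[3.8,2.3,0],[3.5,2.6,0.1],[3.2,3,0],[3,3.2,0],[2.5,3.6,0],[2.3,3.8,0],[1.8,3.9,0.1]]
 grip  [5,5,5,5,5,5,5,5,5,5,5,5]
call 5
 turn  [[0,0,-5.6],[0,0,-5.7],[0,0,-5.7],[0,0,0],[0,0,0]]
 offset[[1.4,4.2,0],[1.1,4.2,0],[0.6,4.4,0],[0,0,0],[0,0,0]]
 grip  [5,5,5,5,5]
end [0.5107 0.2488 0.4204] 176.81
```

View pics/h29.png

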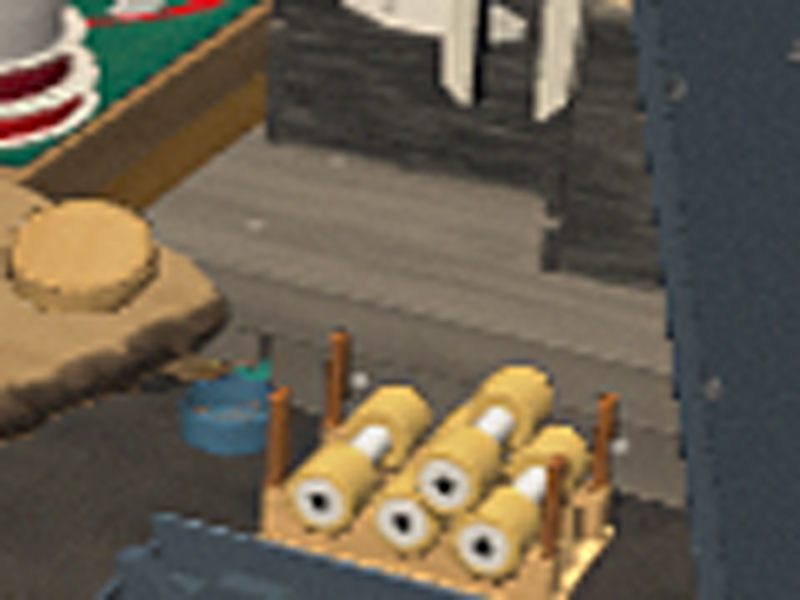

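Roller C lies in the low-x gap (end disc at 445,483). Fetch the sample.

Emit:
step_arm --turn '[[0, 0, -5.7], [0, 0, -5.6], [0, 0, -5.7], [0, 0, -5.7], [0, 0, -5.7], [0, 0, -5.6], [0, 0, -5.7], [0, 0, -5.7], [0, 0, -5.7], [0, 0, -5.6], [0, 0, -5.7], [0, 0, -5.7]]' --offset '[[4.4, 0.2, 0], [4.3, 0.7, 0], [4.3, 1, 0], [4.1, 1.5, 0], [3.9, 1.9, 0], [3.8, 2.3, 0], [3.5, 2.6, 0], [3.2, 3, 0], [3, 3.2, 0], [2.5, 3.6, 0], [2.3, 3.8, 0], [1.8, 3.9, 0]]' --gripper '[5, 5, 5, 5, 5, 5, 5, 5, 5, 5, 5, 5]'

```text
t: 48.35
ee_pos: [0.508, 0.1185, 0.4195]
eef_rot: [-0.001, 0.173, 0.985, -0.0]
ft_force: [0.9, -0.4, -0.1]
finger_gap: 0.0501
```

Emit:
step_arm --turn '[[0, 0, -5.6], [0, 0, -5.7], [0, 0, -5.7], [0, 0, 0], [0, 0, 0]]' --offset '[[1.4, 4.2, 0], [1.1, 4.2, 0], [0.6, 4.4, 0], [0, 0, 0], [0, 0, 0]]' --gripper '[5, 5, 5, 5, 5]'

```text
t: 48.85
ee_pos: [0.5104, 0.2491, 0.4192]
eef_rot: [-0.001, 0.027, 1.0, -0.0]
ft_force: [0.3, -0.2, -0.1]
finger_gap: 0.0499
```

```bash
cat > smp.py <<'E'
from fit import *
for c in('side','top'):
    p=robot.camera(c); b=pick(p,'sample',[.511,.2485,.056]); print(c,b and (b[0],b[2]))
    if b and b[0]<12: print(fit([(p,b[1].astype(np.float32))],mkroller(.056),[.511,.2485,-.056],[.006,.006,.05]))
E
python3 smp.py; python3 plan.py .511,.2485,.229,176.8,5 w2; python3 look.py h30 side 120 200 160 120
```

```text
side (np.float64(0.9713075998595938), 0.7)
(array([ 0.5095836 ,  0.24905696, -0.06306925]), np.float64(0.07086282968521118))
top (np.float64(4.596329261384216), 0.6)
(array([ 0.52071824,  0.23732892, -0.13645303]), np.float64(0.9083517789840698))
t 49.05 pos [0.5109 0.2475 0.4201] gap 0.0499 F [ 0.5 -0.1  0.6]
[[-0.998  0.058 -0.   ]
 [ 0.058  0.998 -0.   ]
 [ 0.    -0.    -1.   ]]
q [ 0.37  0.37  1.59 -0.    1.19 -1.14]
yaw 176.69 grasp z 0.2531 grasp xy [0.5108 0.2475 0.2531]
call 7
 turn  [[0,0,-0],[0,0,-0],[0,0,-0.1],[0,0,0],[0,0,-0],[0,0,0],[0,0,0]]
 offset[[0,0,3.8],[0,0,3.8],[0,0.1,3.9],[0,0,3.8],[0,0,3.8],[0,0,0],[0,0,0]]
 grip  [5,5,5,5,5,5,5]
end [0.5109 0.2485 0.2291] 176.79
```

View pics/h30.png

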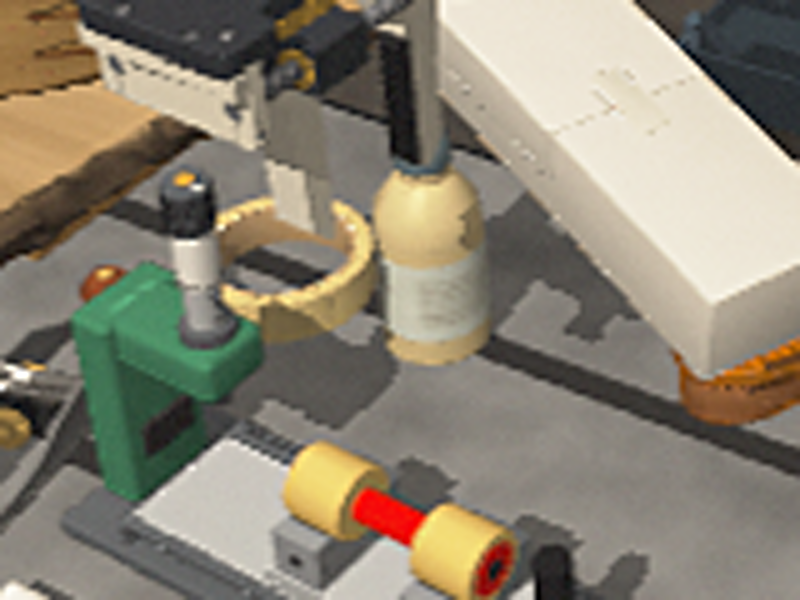

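Emit:
step_arm --turn '[[0, 0, 0], [0, 0, 0], [0, 0, 0], [0, 0, 0], [0, 0, 0], [0, 0, 0]]' --offset '[[0.1, 0.1, 4], [0, 0, 4], [0, 0, 4], [0, 0, 4], [0, 0, 2.9], [0, 0, 0]]' --gripper '[5, 5, 5, 5, 5, 5]'

```text
t: 49.7
ee_pos: [0.509, 0.2486, 0.228]
eef_rot: [-0.003, 0.029, 1.0, -0.001]
ft_force: [-0.3, -0.0, 0.9]
finger_gap: 0.0503
```

Emit:
step_arm --turn '[[0, 0, 0], [0, 0, 0], [0, 0, 0], [0, 0, 0], [0, 0, 0], [0, 0, 0], [0, 0, 0]]' --offset '[[0, 0, 0], [0, 0, 0], [0, 0, 0], [0, 0, 0], [0, 0, 0], [0, 0, 0], [0, 0, 0]]' --gripper '[1, 1, 1, 1, 1, 1, 1]' --grip_force 30

```text
t: 50.4
ee_pos: [0.51, 0.249, 0.2321]
eef_rot: [0.0, 0.028, 1.0, -0.001]
ft_force: [-1.1, -9.3, 8.3]
finger_gap: 0.0151
```

Emit:
step_arm --turn '[[0, 0, 0], [0, 0, 0], [0, 0, 0], [0, 0, 0], [0, 0, 0], [0, 0, 0], [0, 0, 0]]' --offset '[[0, 0, -3], [0, 0, -4], [0, 0, -4], [0, 0, -4], [0, 0, -4], [0, 0, 0], [0, 0, 0]]' --gripper '[1, 1, 1, 1, 1, 1, 1]'

```text
t: 51.1
ee_pos: [0.5095, 0.2497, 0.4214]
eef_rot: [0.0, 0.028, 1.0, 0.0]
ft_force: [-0.1, -0.1, -2.4]
finger_gap: 0.0147
```

```bash
python3 plan.py .542,-.4075,.42,91.6 w2; python3 look.py h31 side 100 130 200 150
```

```text
t 51.1 pos [0.5095 0.2497 0.4214] gap 0.0147 F [-0.1 -0.1 -2.4]
[[-0.998  0.056  0.001]
 [ 0.056  0.998  0.   ]
 [-0.001  0.    -1.   ]]
q [ 0.37  0.37  1.59  0.    1.19 -1.14]
yaw 176.81 grasp z 0.2544 grasp xy [0.5097 0.2497 0.2544]
call 12
 turn  [[0,0,5.7],[0,0,5.7],[0,0,5.6],[0,0,5.7],[0,0,5.7],[0,0,5.7],[0,0,5.7],[0,0,5.6],[0,0,5.7],[0,0,5.7],[0,0,5.7],[0,0,5.7]]
 offset[[-0.5,-4.4,0],[-0.8,-4.3,0],[-1.4,-4.1,0],[-1.7,-4.1,0],[-2.1,-3.8,0],[-2.5,-3.7,0.1],[-2.8,-3.3,0],[-3.1,-3.1,0],[-3.5,-2.7,0],[-3.6,-2.4,0],[-3.9,-2,0],[-4.1,-1.6,0]]
 grip  [1.47,1.47,1.47,1.47,1.47,1.47,1.47,1.47,1.47,1.47,1.47,1.47]
call 5
 turn  [[0,0,5.7],[0,0,5.6],[0,0,5.7],[0,0,0],[0,0,0]]
 offset[[-4.2,-1.2,0],[-4.4,-0.7,0],[-4.3,-0.4,0],[0,0,0],[0,0,0]]
 grip  [1.47,1.47,1.47,1.47,1.47]
end [ 0.5419 -0.4071  0.4204] 91.61
```

View pics/h31.png

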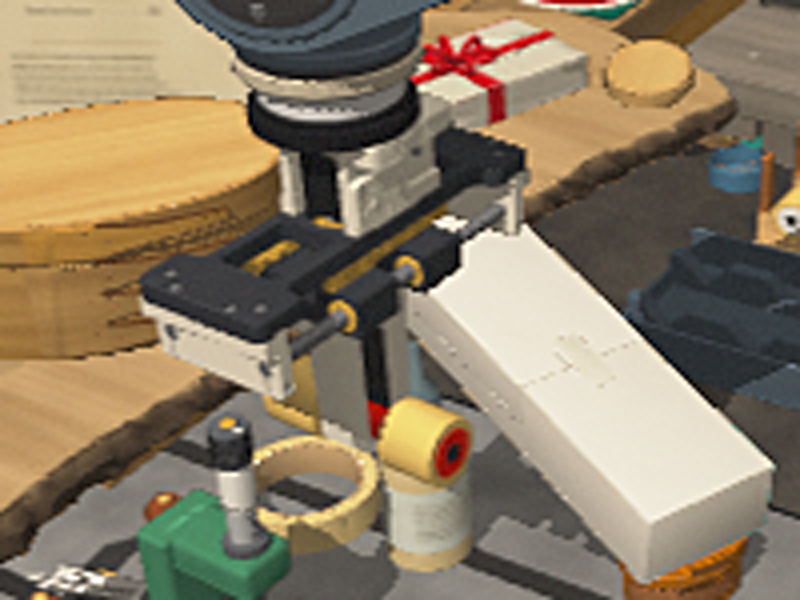

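Emit:
step_arm --turn '[[0, 0, 5.7], [0, 0, 5.7], [0, 0, 5.6], [0, 0, 5.7], [0, 0, 5.7], [0, 0, 5.7], [0, 0, 5.7], [0, 0, 5.6], [0, 0, 5.7], [0, 0, 5.7], [0, 0, 5.7], [0, 0, 5.7]]' --offset '[[-0.5, -4.4, 0], [-0.8, -4.3, 0], [-1.4, -4.1, 0], [-1.7, -4.1, 0], [-2.1, -3.8, 0], [-2.5, -3.7, 0], [-2.8, -3.3, 0], [-3.1, -3.1, 0], [-3.5, -2.7, 0], [-3.6, -2.4, 0], [-3.9, -2, 0], [-4.1, -1.6, 0]]' --gripper '[1, 1, 1, 1, 1, 1, 1, 1, 1, 1, 1, 1]'

```text
t: 52.35
ee_pos: [0.5352, -0.2776, 0.4191]
eef_rot: [-0.002, 0.585, 0.811, -0.0]
ft_force: [1.3, -0.5, -1.6]
finger_gap: 0.0148
```

Emit:
step_arm --turn '[[0, 0, 5.7], [0, 0, 5.6], [0, 0, 5.7], [0, 0, 0], [0, 0, 0], [0, 0, 0]]' --offset '[[-4.2, -1.2, 0], [-4.4, -0.7, 0], [-4.3, -0.4, 0], [0, 0, 0], [0, 0, 0], [0, 0, 0]]' --gripper '[1, 1, 1, 1, 1, 1]'

```text
t: 52.95
ee_pos: [0.5422, -0.4062, 0.42]
eef_rot: [-0.001, 0.697, 0.717, 0.0]
ft_force: [-0.5, 0.6, -1.7]
finger_gap: 0.0151
```

```bash
python3 plan.py v.03 .5423,-.4075,.27,91.6 w2; python3 look.py h32 side 230 70 160 120
```

```text
t 52.95 pos [ 0.5422 -0.4062  0.42  ] gap 0.0151 F [-0.5  0.6 -1.7]
[[-0.029  1.    -0.002]
 [ 1.     0.029  0.002]
 [ 0.002 -0.002 -1.   ]]
q [-0.71  0.58  1.27  0.    1.3  -0.74]
yaw 91.69 grasp z 0.253 grasp xy [ 0.5419 -0.4059  0.253 ]
call 7
 turn  [[0,0,0],[0,0,0],[0,0,0.1],[0,0,-0],[0,0,-0],[0,0,0],[0,0,0]]
 offset[[0,0,3],[-0.1,0,3],[0,0,3],[0,0,3],[0,0,3],[0,0,0],[0,0,0]]
 grip  [1.51,1.51,1.51,1.51,1.51,1.51,1.51]
end [ 0.5422 -0.4072  0.27  ] 91.59
```

View pics/h32.png

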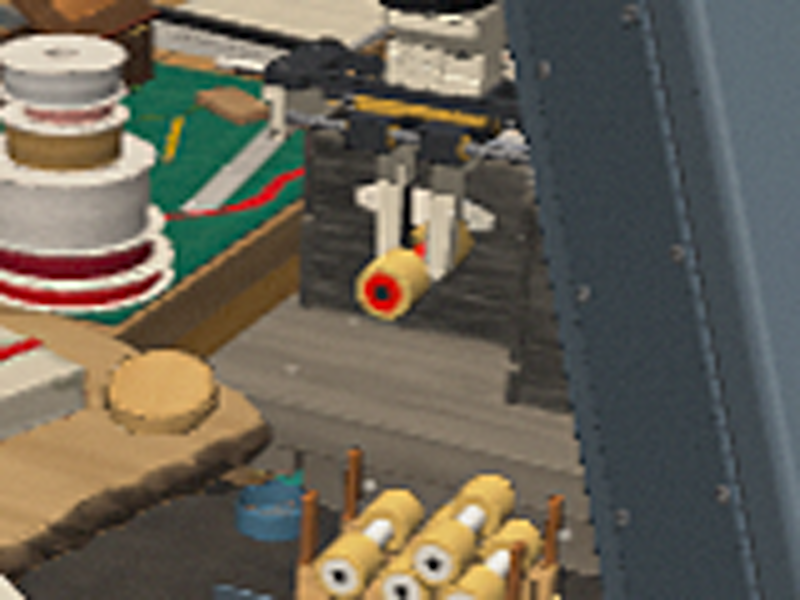

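Emit:
step_arm --turn '[[0, 0, 0], [0, 0, 0], [0, 0, 0], [0, 0, 0], [0, 0, 0], [0, 0, 0], [0, 0, 0]]' --offset '[[0, 0, 4], [-0.1, 0, 4], [0, 0, 3], [0, 0, 3], [0, 0, 1.5], [0, 0, 0], [0, 0, 0]]' --gripper '[1, 1, 1, 1, 1, 1, 1]'

```text
t: 53.7
ee_pos: [0.5426, -0.4079, 0.2676]
eef_rot: [0.001, 0.697, 0.717, 0.0]
ft_force: [0.3, 0.3, -1.2]
finger_gap: 0.015
```

```bash
python3 plan.py; python3 look.py h33 side 250 110 120 90; python3 side.py .5423,-.4075,.0855 .4985,-.409,.068
```

```text
t 53.7 pos [ 0.5426 -0.4079  0.2676] gap 0.015 F [ 0.3  0.3 -1.2]
[[-0.029  1.     0.001]
 [ 1.     0.029 -0.001]
 [-0.001  0.001 -1.   ]]
q [-0.71  0.73  1.39  0.    1.02 -0.74]
yaw 91.65 grasp z 0.1006 grasp xy [ 0.5428 -0.4081  0.1006]
end [ 0.5426 -0.4079  0.2676] 91.65
.5423,-.4075,.0855 [ 0.5597 -0.416   1.8875] 0.542 5.6 0.55
.4985,-.409,.068 [ 0.4994 -0.4082  1.6245] 0.108 0.9 0.79
```

View pics/h33.png

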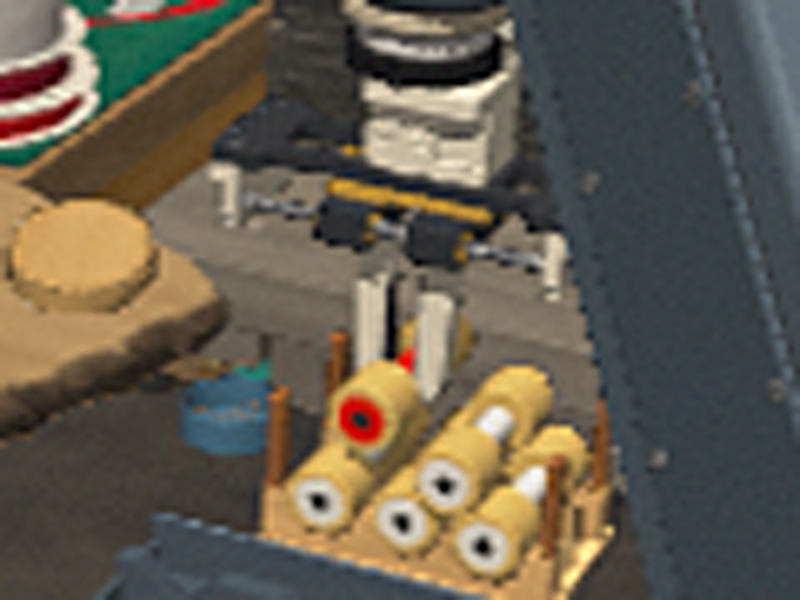

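Emit:
step_arm --turn '[[0, 0, 0], [0, 0, 0], [0, 0, 0]]' --offset '[[0, 0, 1.2], [0, 0, 0.9], [0, 0, 0]]' --gripper '[1, 1, 1]'

```text
t: 54.2
ee_pos: [0.542, -0.408, 0.2439]
eef_rot: [-0.0, 0.697, 0.717, 0.0]
ft_force: [-0.0, -0.3, -2.5]
finger_gap: 0.0154
```

Emit:
step_arm --turn '[[0, 0, 0], [0, 0, 0]]' --offset '[[0, 0, 0.2], [0, 0, 0]]' --gripper '[1, 1]'

```text
t: 54.4
ee_pos: [0.5422, -0.408, 0.2434]
eef_rot: [-0.0, 0.697, 0.717, 0.0]
ft_force: [-0.4, 2.3, 4.4]
finger_gap: 0.0151
```

Emit:
step_arm --turn '[[0, 0, 0], [0, 0, 0], [0, 0, 0], [0, 0, 0], [0, 0, 0], [0, 0, 0], [0, 0, 0], [0, 0, 0], [0, 0, 0]]' --offset '[[0, 0, 0], [0, 0, 0], [0, 0, 0], [0, 0, 0], [0, 0, -1.5], [0, 0, -4], [0, 0, -4.5], [0, 0, -4.5], [0, 0, -3]]' --gripper '[3, 3, 3, 3, 3, 3, 3, 3, 3]'

```text
t: 55.3
ee_pos: [0.5419, -0.4079, 0.4232]
eef_rot: [0.002, 0.697, 0.717, 0.0]
ft_force: [0.5, -1.0, -1.1]
finger_gap: 0.0301
```

Emit:
step_arm --turn '[[0, 0, 0], [0, 0, 0], [0, 0, 0], [0, 0, 0], [0, 0, 0], [0, 0, 0], [0, 0, 0], [0, 0, 0], [0, 0, 0]]' --offset '[[4, -3, 0], [4, -3, 0], [4, -3, 0], [4, -3, 0], [4, -3, 0], [4, -2, 0], [4, 0, 0], [0, 0, 0], [0, 0, 0]]' --gripper '[3, 3, 3, 3, 3, 3, 3, 3, 3]'

```text
t: 56.2
ee_pos: [0.3643, -0.1326, 0.4193]
eef_rot: [0.001, 0.696, 0.718, 0.0]
ft_force: [-0.2, -0.6, 0.1]
finger_gap: 0.0296
```

```bash
cat > fin.py <<'E'
from fit import *
pt=robot.camera('top');ps=robot.camera('side')
LT=robot.regions_of(pt,'roller_1')+robot.regions_of(pt,'sample');LS=robot.regions_of(ps,'roller_1')+robot.regions_of(ps,'sample')
for n,x,y,z in(('A',.5642,-.407,.0395),('4',.5203,-.41,.0395),('B',.4763,-.4087,.0395),('C',.4985,-.409,.068),('S',.542,-.408,.068)):
    for p,L in((pt,LT),(ps,LS)):
        uv=proj(p,[x,y,z])[0]; f=lambda r:np.hypot(*(np.argwhere(r['mask']).mean(0)[::-1]-uv)) if r['mask'].any() else 1e9
        if not L: continue
        b=min(L,key=f)
        if f(b)<7: v,c=fit([(p,b['mask'].astype(np.float32))],mkroller(z),[x,y,1.6],[.006,.006,.05]); print(n,np.round(v,4),round(c,3),round(f(b),1))
E
python3 fin.py; python3 look.py h34 side 270 140 100 75;python3 look.py h35 top 330 170 100 75
```

```text
A [ 0.5642 -0.4029  1.5457] 0.534 1.4
4 [ 0.5179 -0.4086  1.5765] 0.696 0.3
4 [ 0.5243 -0.457   1.7966] 0.57 5.5
B [ 0.4734 -0.407   1.6181] 0.237 1.7
B [ 0.4791 -0.4133  1.6661] 0.286 1.0
C [ 0.5121 -0.4016  1.5373] 0.706 5.2
C [ 0.4983 -0.411   1.6348] 0.488 3.5
S [ 0.5402 -0.4034  1.5879] 0.118 1.6
S [ 0.5414 -0.4088  1.6684] 0.26 0.2
```

View pics/h34.png

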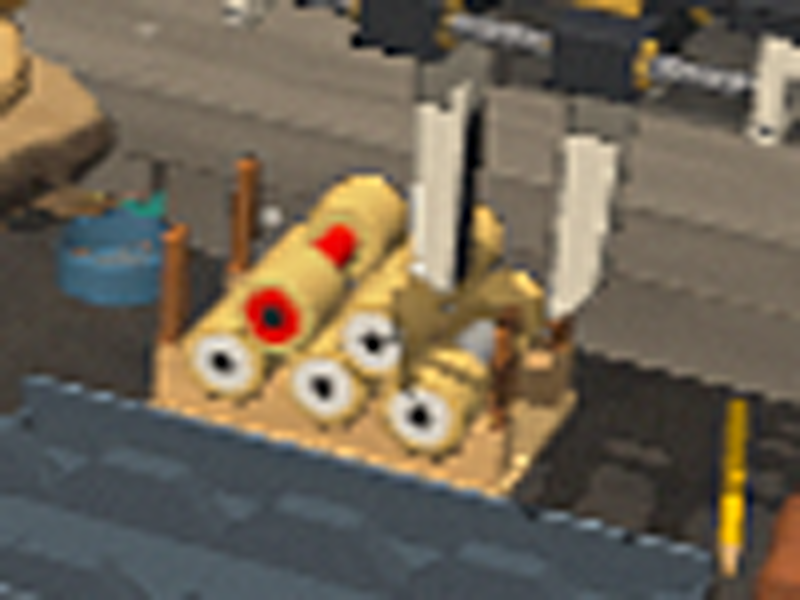

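View pics/h35.png

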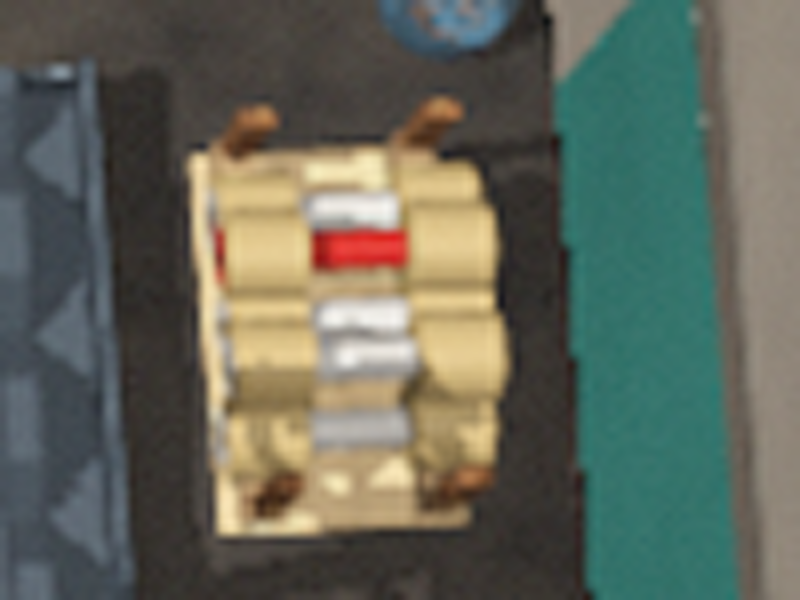

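```bash
python3 look.py h36 side 120 220 100 75; python3 - <<'E'
from h import *
p=robot.camera('side')
for r in robot.place_of(p,'spindle')[:2]: print(r)
# expected tip heights along axis at (.6113,.242)
for z in(.074,.075,.078,.079,.08): print(z,proj(p,[.611,.2425,z]))
E
```

```text
0.074 [[164.01633535 280.92511008]]
0.075 [[163.96251153 280.59110402]]
0.078 [[163.80069408 279.58693879]]
0.079 [[163.74663929 279.25149944]]
0.08 [[163.69252653 278.91570032]]
```

View pics/h36.png

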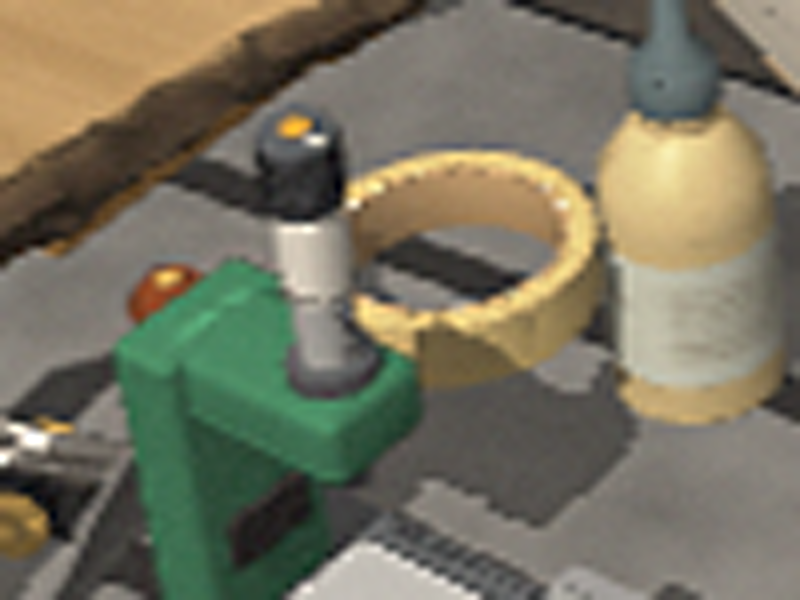

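```bash
python3 -c "
from h import *
o,r=st(); print(robot.finish_job())"
```

```text
t 56.75 pos [ 0.3644 -0.1331  0.4182] gap 0.0297 F [ 0.  -0.7 -0.9]
[[-0.028  1.    -0.   ]
 [ 1.     0.028  0.   ]
 [ 0.    -0.    -1.   ]]
q [-0.47  0.03  2.02 -0.    1.1  -0.5 ]
the job is handed in; nothing more can be done
None
```

The red-waisted sample has been gauged and all five rollers are stacked in the rack. I handed the job in at 56.8 s of simulated time with the arm clear.

**Gauging**
- I seated the sample in the V-blocks and pushed the carriage against its stop; the contact force reached about 16 N.
- I turned the cap clockwise 5.45 rad in one stroke and about 1.5 rad more after a regrip. With the clutch slipping near 4.4 rad, that is well over three clicks.
- I then wound the cap back about 3.8 rad (a lift of about 4.8 mm) and pulled the carriage back out.

**Stacking**
- All four plain rollers were present. Three lie in the notches: the one already in the middle, and one on each side. The fourth lies in the gap on the robot's side of the middle roller, and the sample went last into the other gap.
- Every roller touched down at the expected height with light force before I let go.

**Last checks**
- The final side and top pictures show all five rollers in their places and looking square and parallel.
- In the lengthwise direction of the rollers, the sample sits about 2–4 mm off the middle of the rack. The others are within a few millimetres as well.
- The networks' fits of the partly hidden rollers were poor or disagreed between the two cameras, so for those I relied on the pictures and the touch-down readings.

**Not seen directly**
- The clicks and the raised spindle tip were inferred from the turn angles. The ratchet gave no direct reading, and the gauge's arm hid the tip from the camera.

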